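# Load and index the weld inspection turntable

### The job

Load the weld inspection turntable: while the pawl still holds it, lay every steel coupon from the left of the bench flat, bead up, on a scribed outline of its own, centred on it and lengthwise along it. Then swing the pawl lever right out of the teeth, turn the table by its hub bar until its arrow mark points at the tall tapered post, and swing the pawl fully home between the teeth so that the table is held there with the coupons still on their outlines. Leave the tape measure and the welding magnet alone.

Things in the scene. Friction and masses are not known exactly. Their poses are not given: they have to be found in the camera images.
- base: fixed round steel base plate of the turntable, 344 mm across, 8 mm thick, flat on the bench; origin on the table axis at bench height, z up.
- turntable (a joint): turntable angle about the vertical axis, rad, growing anticlockwise seen from above, limits -3.1 to 3.1, near 0 at the start. The table is a steel disc with 24 rim teeth (15 degrees apart, tips 130 mm from the axis), top 32 mm above the bench. It turns stiffly (about 0.15 N m) and stays where it is left; coupons on it ride along if it is turned smoothly but slide if it is jerked. With the pawl in the teeth it has only about 0.03 rad of play either way.
- hub_grip (a point): on the table axis, 74 mm above the bench, at the height to grip the hub bar: an upright aluminium bar 56 mm long, 20 mm wide, its top 86 mm above the bench, its underside 46 mm above it on a low hub 48 mm across. The bar's length lies along the mark's line, 45 degrees between this frame's x and y axes (frame turns with the table).
- mark_aim (a point): turns with the table: the point in line with the arrow mark inlaid flush in the table top (8 mm wide shaft from hub to rim, barbed head near the rim), 155 mm from the table axis and 32 mm above the bench, beyond the arrow's tip. When the arrow points at the index post this point is on the post's axis.
- index_post: the set position: tall tapered steel post on the base plate beside the rim, 60 mm high above the bench, 16 mm thick, ending in a point, 155 mm from the table axis; origin on its axis at its foot. Its place among the three posts varies. With the arrow at the post, a tooth gap stands exactly at the pawl.
- stud_1: low flat-topped stud, 22 mm high above the bench, beside the rim; not the set position.
- stud_2: low flat-topped stud like the other; not the set position.
- pawl (a joint): pawl lever angle, rad: 0 = fully home, nose between the teeth, table held; grows to 0.55 (stop) as the handle is swung outward, anticlockwise seen from above. The nose is out of the teeth above about 0.24. Swings with light friction (about 1 N at the handle) and stays where it is left.
- pawl_handle (a point): on the pawl lever's upright round handle (16 mm diameter, free from 26 mm to 79 mm above the bench), 67 mm above the bench, at the height to grip or push; 135 mm from the lever's pivot.
- pawl_pivot (a point): the pawl lever's vertical pivot axis, on the base plate 154 mm from the table axis; the lever runs from here to the handle.
- coupon_a: saw-cut steel test coupon with a weld bead along its top, 30 x 60 mm, 6 mm thick (8 mm over the bead); origin at the centre of its underside, y along its 60 mm length, z up, bead side up. May be absent (None from the start).
- coupon_b: saw-cut steel test coupon with a weld bead along its top, 25 x 75 mm, 9 mm thick (11 mm over the bead); origin at the centre of its underside, y along its 75 mm length, z up, bead side up. May be absent (None from the start).
- coupon_c: saw-cut steel test coupon with a weld bead along its top, 30 x 60 mm, 6 mm thick (8 mm over the bead); origin at the centre of its underside, y along its 60 mm length, z up, bead side up. May be absent (None from the start).
- coupon_d: saw-cut steel test coupon with a weld bead along its top, 25 x 75 mm, 9 mm thick (11 mm over the bead); origin at the centre of its underside, y along its 75 mm length, z up, bead side up. May be absent (None from the start).
- station_0 (a point): centre of one of the four scribed outlines (stations, 36 x 66 mm, long side pointing at the hub) on the table top, 32 mm above the bench and 68 mm from the table axis; turns with the table; here the outline's length runs along this frame's x axis. The outlines are only scribed lines on the flat top; the longer coupon overhangs its ends evenly.
- station_1 (a point): centre of one of the four scribed outlines (stations, 36 x 66 mm, long side pointing at the hub) on the table top, 32 mm above the bench and 68 mm from the table axis; turns with the table; here the outline's length runs along this frame's y axis. The outlines are only scribed lines on the flat top; the longer coupon overhangs its ends evenly.
- station_2 (a point): centre of one of the four scribed outlines (stations, 36 x 66 mm, long side pointing at the hub) on the table top, 32 mm above the bench and 68 mm from the table axis; turns with the table; here the outline's length runs along this frame's x axis. The outlines are only scribed lines on the flat top; the longer coupon overhangs its ends evenly.
- station_3 (a point): centre of one of the four scribed outlines (stations, 36 x 66 mm, long side pointing at the hub) on the table top, 32 mm above the bench and 68 mm from the table axis; turns with the table; here the outline's length runs along this frame's y axis. The outlines are only scribed lines on the flat top; the longer coupon overhangs its ends evenly.
- tape_measure: bystander: tape measure, 32 x 82 x 60 mm, standing loose beyond the turntable; leave alone.
- arrow_magnet: bystander: arrow-shaped welding magnet, 19 x 116 x 105 mm, standing loose to the right beyond the turntable; leave alone.
Mind the look-alikes: they are no part of the job. Leave any pink look-alike of the coupon_c alone.

How it is judged (in metres and radians):
On the way, in this order (a step that is already met when the one before it is completed fails the run):
1. every coupon lies on an outline of its own while the pawl holds the table (((horizontal distance between coupon_a and station_0 below 0.015 m and angle between the y axis of coupon_a and the x axis of station_0, either way round below 0.22 rad) or (horizontal distance between coupon_a and station_1 below 0.015 m and angle between the y axis of coupon_a and the y axis of station_1, either way round below 0.22 rad) or (horizontal distance between coupon_a and station_2 below 0.015 m and angle between the y axis of coupon_a and the x axis of station_2, either way round below 0.22 rad) or (horizontal distance between coupon_a and station_3 below 0.015 m and angle between the y axis of coupon_a and the y axis of station_3, either way round below 0.22 rad)) and z of coupon_a in the frame of station_0 between -0.003 and 0.0045 m and angle between each of coupon_a, coupon_b, coupon_c, coupon_d's own z axis and vertical below 0.1 rad and contact force between each of coupon_a, coupon_b, coupon_c, coupon_d and the fingers below 0.05 N and ((horizontal distance between coupon_b and station_0 below 0.015 m and angle between the y axis of coupon_b and the x axis of station_0, either way round below 0.22 rad) or (horizontal distance between coupon_b and station_1 below 0.015 m and angle between the y axis of coupon_b and the y axis of station_1, either way round below 0.22 rad) or (horizontal distance between coupon_b and station_2 below 0.015 m and angle between the y axis of coupon_b and the x axis of station_2, either way round below 0.22 rad) or (horizontal distance between coupon_b and station_3 below 0.015 m and angle between the y axis of coupon_b and the y axis of station_3, either way round below 0.22 rad)) and z of coupon_b in the frame of station_0 between -0.003 and 0.0045 m and ((horizontal distance between coupon_c and station_0 below 0.015 m and angle between the y axis of coupon_c and the x axis of station_0, either way round below 0.22 rad) or (horizontal distance between coupon_c and station_1 below 0.015 m and angle between the y axis of coupon_c and the y axis of station_1, either way round below 0.22 rad) or (horizontal distance between coupon_c and station_2 below 0.015 m and angle between the y axis of coupon_c and the x axis of station_2, either way round below 0.22 rad) or (horizontal distance between coupon_c and station_3 below 0.015 m and angle between the y axis of coupon_c and the y axis of station_3, either way round below 0.22 rad)) and z of coupon_c in the frame of station_0 between -0.003 and 0.0045 m and ((horizontal distance between coupon_d and station_0 below 0.015 m and angle between the y axis of coupon_d and the x axis of station_0, either way round below 0.22 rad) or (horizontal distance between coupon_d and station_1 below 0.015 m and angle between the y axis of coupon_d and the y axis of station_1, either way round below 0.22 rad) or (horizontal distance between coupon_d and station_2 below 0.015 m and angle between the y axis of coupon_d and the x axis of station_2, either way round below 0.22 rad) or (horizontal distance between coupon_d and station_3 below 0.015 m and angle between the y axis of coupon_d and the y axis of station_3, either way round below 0.22 rad)) and z of coupon_d in the frame of station_0 between -0.003 and 0.0045 m and value of joint pawl below 0.09 rad), for 0.2 s.
2. the pawl is swung out of the teeth (value of joint pawl above 0.27 rad), for 0.2 s.
3. with the pawl out, the table is turned until its arrow points at the tall post (value of joint pawl above 0.27 rad and horizontal distance between mark_aim and index_post below 0.01 m), for 0.2 s.
4. the pawl is swung back home with the arrow at the post (value of joint pawl below 0.09 rad and horizontal distance between mark_aim and index_post below 0.01 m), for 0.2 s.
At the end, for the whole second after the job is handed in: Every coupon present lies flat on an outline of its own (centre within 15 mm, lengthwise within 12 degrees, bead up), the arrow points at the tall post (aim point within 10 mm, about 3.7 degrees), the pawl is home (below 0.09 rad), all released and at rest (all of step 4 and ((horizontal distance between coupon_a and station_0 below 0.015 m and angle between the y axis of coupon_a and the x axis of station_0, either way round below 0.22 rad) or (horizontal distance between coupon_a and station_1 below 0.015 m and angle between the y axis of coupon_a and the y axis of station_1, either way round below 0.22 rad) or (horizontal distance between coupon_a and station_2 below 0.015 m and angle between the y axis of coupon_a and the x axis of station_2, either way round below 0.22 rad) or (horizontal distance between coupon_a and station_3 below 0.015 m and angle between the y axis of coupon_a and the y axis of station_3, either way round below 0.22 rad)) and z of coupon_a in the frame of station_0 between -0.003 and 0.0045 m and angle between each of coupon_a, coupon_b, coupon_c, coupon_d's own z axis and vertical below 0.1 rad and contact force between each of coupon_a, coupon_b, coupon_c, coupon_d and the fingers below 0.05 N and ((horizontal distance between coupon_b and station_0 below 0.015 m and angle between the y axis of coupon_b and the x axis of station_0, either way round below 0.22 rad) or (horizontal distance between coupon_b and station_1 below 0.015 m and angle between the y axis of coupon_b and the y axis of station_1, either way round below 0.22 rad) or (horizontal distance between coupon_b and station_2 below 0.015 m and angle between the y axis of coupon_b and the x axis of station_2, either way round below 0.22 rad) or (horizontal distance between coupon_b and station_3 below 0.015 m and angle between the y axis of coupon_b and the y axis of station_3, either way round below 0.22 rad)) and z of coupon_b in the frame of station_0 between -0.003 and 0.0045 m and ((horizontal distance between coupon_c and station_0 below 0.015 m and angle between the y axis of coupon_c and the x axis of station_0, either way round below 0.22 rad) or (horizontal distance between coupon_c and station_1 below 0.015 m and angle between the y axis of coupon_c and the y axis of station_1, either way round below 0.22 rad) or (horizontal distance between coupon_c and station_2 below 0.015 m and angle between the y axis of coupon_c and the x axis of station_2, either way round below 0.22 rad) or (horizontal distance between coupon_c and station_3 below 0.015 m and angle between the y axis of coupon_c and the y axis of station_3, either way round below 0.22 rad)) and z of coupon_c in the frame of station_0 between -0.003 and 0.0045 m and ((horizontal distance between coupon_d and station_0 below 0.015 m and angle between the y axis of coupon_d and the x axis of station_0, either way round below 0.22 rad) or (horizontal distance between coupon_d and station_1 below 0.015 m and angle between the y axis of coupon_d and the y axis of station_1, either way round below 0.22 rad) or (horizontal distance between coupon_d and station_2 below 0.015 m and angle between the y axis of coupon_d and the x axis of station_2, either way round below 0.22 rad) or (horizontal distance between coupon_d and station_3 below 0.015 m and angle between the y axis of coupon_d and the y axis of station_3, either way round below 0.22 rad)) and z of coupon_d in the frame of station_0 between -0.003 and 0.0045 m and velocity of joint turntable between -0.03 and 0.03 rad/s and velocity of joint pawl between -0.03 and 0.03 rad/s and linear speed of each of coupon_a, coupon_b, coupon_c, coupon_d below 0.02 m/s); the robot touches nothing.
It fails at once if the tape measure is disturbed (over 30 mm) (distance of tape_measure from where it was at the start of the episode above 0.03 m).
It fails at once if the welding magnet is disturbed (over 30 mm) (distance of arrow_magnet from where it was at the start of the episode above 0.03 m).
Of coupon_a, coupon_b, coupon_c, coupon_d only 3 to 4 are there at a start; the rules pass over those that are not, and their reading is None.
At some moment in a run one of coupon_a, coupon_b, coupon_c, coupon_d may be knocked a few centimetres aside while the robot is not near it.
Once in a run the grip may slacken for a moment while it holds something.
It also fails if it takes over 208 s, if anything falls off the work surface, if the arm or the gripper's body presses on something with over 40 N, if the wrist force passes 120 N, or if a joint passes its speed limit or range.

### The arm

A 6-joint arm with a two-finger parallel gripper is mounted at the origin on the work surface; the furniture and walls round the work are solid. World frame = base frame: x ahead of the robot, y to its left, z up, the work surface at z = 0. Lengths are in mm, angles in rad, forces in N, time in s.
With the tool pointing down it reaches from about 275 to 1000 mm from the base axis. Payload 8.4 kg.
Tool frame: the origin (TCP) lies midway between the tips of the shut fingers; the grasp point (between the pads) lies 19 mm behind it; z points along the fingers, y is the line along which they close (so a half turn about z gives the same grasp; the last joint's range is limited). The gripper opens to 85 mm and grips with 20 to 120 N. Pads are 22 mm wide; open, the fingers measure 114 mm over their backs; the gripper's body (76 mm by 85 mm) begins 54 mm behind the grasp point. The pads swing forward as they close: fully open they stand 13 mm farther back than shut.
Start: joints at [-1.302, 0.353, 1.633, -0, 1.155, -0.002], TCP at [167.187, -602.226, 231.281] pointing down, gripper open.
Joint ranges: [-2.63, 2.63], [-0.92, 2.1], [0.06, 2.66], [-1.3, 4.44], [0, 2.69], [-3.02, 3.02]. Speed limits (rad/s): [2.22, 2.22, 2.79, 3.14, 3.14, 3.14].

### API

Orientations are given as [roll, pitch, yaw] about the fixed x, y, z axes, in that order (R = Rz(yaw) Ry(pitch) Rx(roll)).
In Python, from rig import telemetry, optics, r gives the robot as it stands.
- The arm moves only by the tool play_rows, never from a script. Its arguments are lists of equal length, an entry for each row: "dp": the shift along the tool's x, y, z in units of 40 mm (1.0 is 40 mm), a list of three; "rot": the turn, a rotation vector about the tool's x, y, z in units of 6 degrees (1.0 is 6 degrees), a list of three. In form: {"dp": [[tx, ty, tz], ...], "rot": [[ax, ay, az], ...]}. A call has 1 to 5 rows; each row is the pose to reach, as a shift and turn from the pose commanded when the call began, along the tool's axes at that moment; what a row does not reach only later rows make up. A row lasts 1/12 s, in which the tool goes at most 41.7 mm and 7.16 degrees, less where a joint would pass 70% of its speed; a pose out of reach is approached as far as the arm can. A call with a gripper value outside its range is refused whole. "fingers" is the opening, from 0 (shut) to 1 (fully open), set as the call begins (left out, the last holds). The fingers move at their own pace and stop on an object; "grip_force" is the grip in N (left out, the last holds). Time passes only in rows, so rows that repeat a pose let the fingers close. It gives the time, the measured TCP pose, the force, the opening and the grip force at its end, in the units of the state.
- telemetry.sense(): the state, without advancing time (a new reading comes with each control period).
- optics.grab_frame(name): name is "scene" or "side" or "wrist"; returns a dict with "color" (400x640x3 uint8, red, green, blue), "mtx" (3x3 intrinsics, pixels), "D" ([k1, k2, p1, p2, k3] as OpenCV has them; the pictures are not rectified), "R" (3x3) and "t" (3): a world point X has camera coordinates R X + t; the wrist camera has in their place "mount" (4x4, takes a point from camera to tool coordinates, whose origin is the TCP and whose axes are the flange's). Camera axes: x right, y down, z forward; pixel columns grow to the right and rows downward; lengths in mm; the calibration is good to about 2 mm. A picture is of the moment at which its call begins: read the wrist's pose just before it. There is no depth.
- r.sign_off(): hands the job in; it is judged then, once.
The state is a dict: "clock": time; "qpos": joint angles; "qvel": joint speeds; "joint_efforts": joint torques, N m; "eef_pos": TCP position; "tcp_rot": TCP orientation; "contact_force": force on the tool from outside, world axes, zero at the start; "wrist_torque": the same for the moment, N m; "opening": opening from 0.0 (shut) to 1.0 (fully open); "grasp_force": force on a finger pad.
Only numpy, scipy, OpenCV 4.12 (cv2) and the standard library are available. Lean on these libraries where they do the work, as an engineer would, in place of code of your own. Each camera call takes 0.05 s, during which the arm holds its last target. There are 200 camera calls.

## Working session

There is one attempt and no reset: what is moved stays moved. The work goes in short steps, Python scripts to look and compute and a tool call to move; the robot and the scene stay as the last step left them, time stands still between calls to the robot, and variables do not carry over. Pictures are saved under pics/ and viewed, at most 14 in all, crops included, and the job is handed in when it is done.

Besides the shell and the picture viewer there is one more tool, called after "Emit:" as name(argument=value, ...), one argument or row to a line, values as JSON. play_rows: Moves the arm, as the interface text tells. Its arguments: {"type":"object","properties":{"dp":{"type":"array"},"rot":{"type":"array"},"fingers":{"type":"number"},"grip_force":{"type":"number"}},"required":["dp","rot"]}

```bash
ls; mkdir -p pics; python3 - <<'E'
from rig import telemetry, optics, r
import cv2
print(telemetry.sense())
for n in ("scene","side"):
    f=optics.grab_frame(n); cv2.imwrite(f"pics/{n}0.png",f["color"][:,:,::-1]); print(n,f["mtx"],f["D"],f["R"],f["t"])
f=optics.grab_frame("wrist");print(f["mtx"],f["D"],f["mount"])
E
```

```text
pics
{'clock': 0.0, 'qpos': array([-1.30238160e+00,  3.53657269e-01,  1.63418734e+00,  8.49104425e-06,
        1.15522336e+00, -2.41210223e-03]), 'qvel': array([ 0.00050476, -0.00076868, -0.00061467, -0.00014433, -0.00154295,
        0.00040734]), 'joint_efforts': array([ 1.07389205e-03, -6.05252910e+01, -3.42060721e+01, -1.54683603e-04,
        9.35397518e-03,  4.59419323e-05]), 'eef_pos': array([ 167.06344004, -601.72207398,  230.53324019]), 'tcp_rot': array([-3.14011736e+00, -1.13218412e-05,  2.70823389e-01]), 'contact_force': array([-0.11008276,  0.64026881, -0.24840405]), 'wrist_torque': array([ 0.03679771, -0.02351812, -0.01568601]), 'grasp_force': 0.0, 'opening': 1.0029039675802107}
scene [[385.04928582   0.         322.87156446]
 [  0.         385.04928582 201.10704566]
 [  0.           0.           1.        ]] [-0.00369267  0.          0.          0.          0.        ] [[-0.89106479 -0.45383837 -0.00585431]
 [-0.26247007  0.52577018 -0.80912001]
 [ 0.37028773 -0.71944177 -0.58761428]] [526.1244201  198.13934902 927.59632281]
side [[509.13472155   0.         315.95821474]
 [  0.         509.13472155 202.8189462 ]
 [  0.           0.           1.        ]] [-0.04916842  0.          0.          0.          0.        ] [[ 0.99943352 -0.03282693  0.00741854]
 [-0.0155778  -0.64662499 -0.76264897]
 [ 0.02983244  0.76210138 -0.64677006]] [-587.75222236  101.53557573 1366.35648487]
[[332.03714448   0.         316.93244436]
 [  0.         332.03714448 194.52270018]
 [  0.           0.           1.        ]] [0.02346639 0.         0.         0.         0.        ] [[-5.57974730e-04 -9.48738361e-01 -3.16062036e-01  8.04610432e+01]
 [ 9.99999679e-01 -3.47611551e-04 -7.21953642e-04  1.24777854e+00]
 [ 5.75078301e-04 -3.16062338e-01  9.48738250e-01 -1.41592148e+02]
 [ 0.00000000e+00  0.00000000e+00  0.00000000e+00  1.00000000e+00]]
```

View pics/scene0.png

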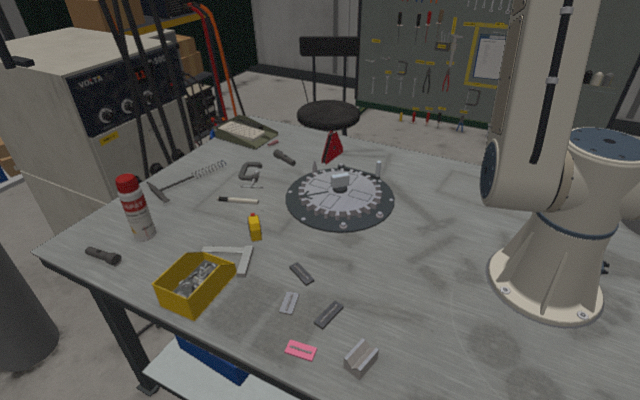

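View pics/side0.png

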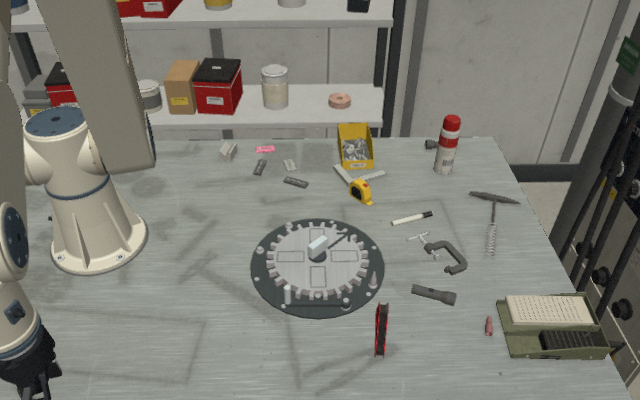

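The scene shows a turntable at side (318,262). There are three grey coupons at side (260,167), (290,164) and (296,182), and the pink decoy at (265,149). I'll enlarge both regions.

```bash
cat > h.py <<'E'
import numpy as np, cv2
from scipy.spatial.transform import Rotation as Ro
from rig import telemetry, optics, r
def cam(name):
    s=telemetry.sense(); f=optics.grab_frame(name)
    if name=="wrist":
        T=np.eye(4); T[:3,:3]=Ro.from_euler('xyz',s["tcp_rot"]).as_matrix(); T[:3,3]=s["eef_pos"]
        W=T@np.array(f["mount"]); f["R"]=W[:3,:3].T; f["t"]=-W[:3,:3].T@W[:3,3]
    np.savez(f"{name}.npz",**{k:f[k] for k in("color","mtx","D","R","t")}); return f
def load(n): return dict(np.load(n+".npz"))
def p2w(f,uv,z):
    uv=np.array(uv,float).reshape(-1,1,2)
    n=cv2.undistortPoints(uv,f["mtx"],f["D"]).reshape(-1,2)
    d=np.c_[n,np.ones(len(n))]@f["R"]; c=-f["R"].T@f["t"]
    return c+d*((z-c[2])/d[:,2])[:,None]
def w2p(f,X):
    return cv2.projectPoints(np.array(X,float).reshape(-1,3),cv2.Rodrigues(f["R"])[0],f["t"],f["mtx"],f["D"])[0].reshape(-1,2)
def crop(f,x0,y0,x1,y1,s,name):
    cv2.imwrite("pics/"+name,cv2.resize(f["color"][y0:y1,x0:x1,::-1],None,fx=s,fy=s,interpolation=cv2.INTER_CUBIC))
E
python3 - <<'E'
from h import *
f=cam("side")
crop(f,240,210,400,320,5,"tt.png")
crop(f,200,135,320,200,6,"cp.png")
E
```

```text
(no output)
```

View pics/tt.png

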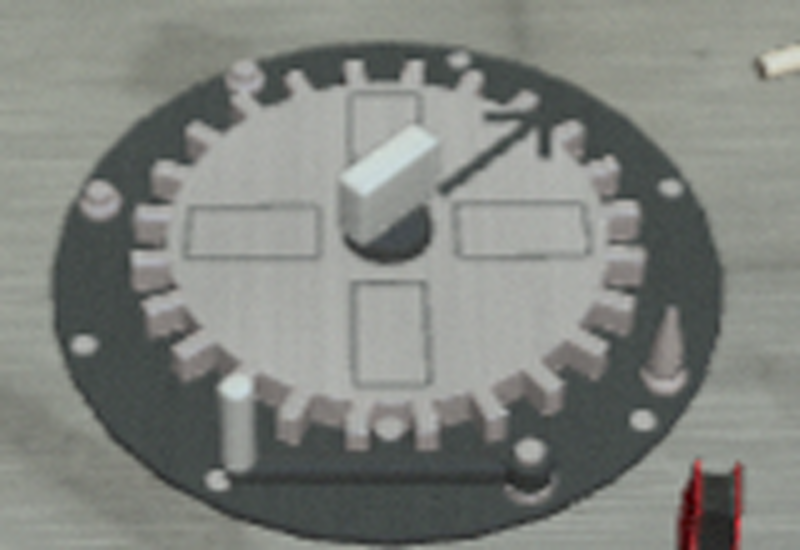

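View pics/cp.png

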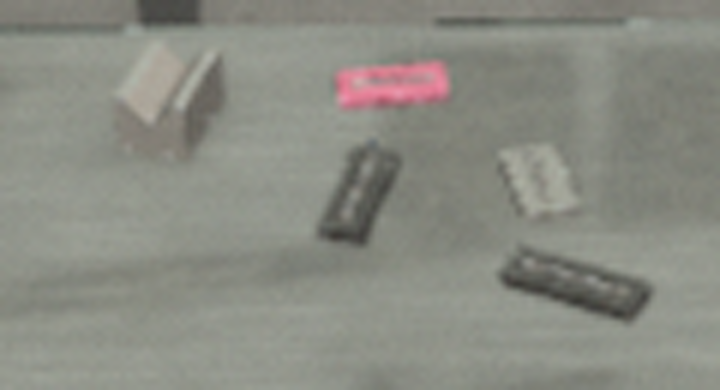

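The crops show two dark long coupons and one light short one, plus the pink decoy. The tapered post is at crop (663,385), the handle at (237,380), the pivot at (530,450), and the arrow points up and to the right.

```bash
python3 - <<'E'
from h import *
f=load("side"); np.set_printoptions(precision=1,suppress=True)
o=np.array([240,210]);A=lambda l:o+(np.array(l,float)+.5)/5-.5
st={}
for k,l in dict(left=[(188,206),(318,206),(318,257),(186,257)],right=[(455,204),(582,203),(590,257),(460,257)],bottom=[(352,283),(427,282),(432,385),(355,385)]).items():
    w=p2w(f,A(l),32); st[k]=w.mean(0); print(k,st[k])
c=(st["left"]+st["right"])/2; d=st["right"]-st["left"]
print("centre",c,np.linalg.norm(d),np.degrees(np.arctan2(d[1],d[0])))
def pr(n,uv,z):
    w=p2w(f,A([uv]),z)[0]; e=w-c; print(n,w,"r",np.hypot(e[0],e[1]),"ang",np.degrees(np.arctan2(e[1],e[0])))
pr("arrow tip",(540,118),32); pr("post foot",(664,382),10);pr("post tip",(671,308),60)
pr("handle top",(237,380),79); pr("handle foot",(237,468),26); pr("pivot top",(530,448),30)
o=np.array([200,135]);A=lambda l:o+(np.array(l,float)+.5)/6-.5
for n,l,z in (("d1",[(350,145),(400,155),(365,243),(320,235)],9),("light",[(500,150),(548,145),(580,207),(527,217)],6),("d2",[(520,248),(652,288),(632,320),(502,280)],9),("pink",[(337,70),(445,65),(448,97),(340,105)],6)):
    w=p2w(f,A(l),z);m=w.mean(0);e=[np.linalg.norm(w[i]-w[i-1]) for i in range(4)]
    (_,(a,b),an)=cv2.minAreaRect(w[:,:2].astype(np.float32)); print(n,m,e,a,b,an)
    print(w[:,:2].tolist())
E
```

```text
left [ 519.2 -100.3   32. ]
right [ 655.3 -102.9   32. ]
bottom [ 587.  -169.9   32. ]
centre [ 587.3 -101.6   32. ] 136.09715503168476 -1.101231730620377
arrow tip [671.1 -21.4  32. ] r 115.97594394235652 ang 43.72322145731531
post foot [ 719.7 -185.9   10. ] r 156.97597843476427 ang -32.48900813664911
post tip [ 719.4 -182.7   60. ] r 155.01745409009018 ang -31.55378186594718
handle top [ 514.2 -237.9   79. ] r 154.68431176802977 ang -118.19408690842023
handle foot [ 512.7 -245.8   26. ] r 162.32338926596944 ang -117.35907634142148
pivot top [ 649.  -240.9   30. ] r 152.36143395982438 ang -66.10563360451829
d1 [419.1 312.4   9. ] [np.float64(80.96650242542762), np.float64(29.06792676000871), np.float64(79.1192191006482), np.float64(24.826361388351177)] 83.73045349121094 28.69985580444336 79.20820617675781
[[411.93647198292007, 356.8791476679486], [439.26531876976344, 346.9756887052189], [424.45100304212355, 269.2557628134749], [400.7630287268207, 276.687323391346]]
light [513.7 327.2   6. ] [np.float64(62.642568318573815), np.float64(26.178500729807794), np.float64(59.2032962869289
[... 284 characters left out ...]
t64(28.106496833972166), np.float64(75.97859511195477), np.float64(27.869563534147684), np.float64(74.03086351953057)] 27.75469398498535 78.50630950927734 62.4940185546875
[[504.61427251503824, 263.0820483849601], [572.004450670124, 227.99200986386188], [561.4281562110315, 202.2072359246073], [495.7686855334755, 236.4037659209465]]
pink [432.  418.9   6. ] [np.float64(34.58978036488926), np.float64(60.282359242288834), np.float64(31.72525671807441), np.float64(59.505039469801915)] 60.217533111572266 34.58977508544922 6.041757106781006
[[400.2939819365895, 433.6315050091024], [460.4712037552083, 437.1902702456856], [463.1009632090259, 405.57419397043], [403.93467353055314, 399.2338558102266]]
```

Emit:
play_rows(
  dp=[
    [0.5, -0.79, 0],
    [1.0, -1.57, 0],
    [1.5, -2.36, 0],
    [2.0, -3.14, 0],
    [2.51, -3.93, 0],
  ],
  rot=[
    [0, 0, 0],
    [0, 0, 0],
    [0, 0, 0],
    [0, 0, 0],
    [0, 0, 0],
  ],
)

```text
clock: 0.62
eef_pos: [221.9, -422.2, 231.0]
tcp_rot: [-3.141, -0.0, 0.27]
contact_force: [1.0, -0.6, -0.3]
opening: 0.999
grasp_force: 0.0
```

Emit:
play_rows(
  dp=[
    [0.5, -0.79, 0],
    [1.0, -1.57, 0],
    [1.5, -2.36, 0],
    [2.0, -3.14, 0],
    [2.51, -3.93, 0],
  ],
  rot=[
    [0, 0, 0],
    [0, 0, 0],
    [0, 0, 0],
    [0, 0, 0],
    [0, 0, 0],
  ],
)

```text
clock: 1.03
eef_pos: [276.5, -243.9, 231.3]
tcp_rot: [3.141, -0.0, 0.27]
contact_force: [0.1, -0.4, -0.7]
opening: 0.999
grasp_force: 0.0
```

Emit:
play_rows(
  dp=[
    [0.5, -0.79, 0],
    [1.0, -1.57, 0],
    [1.5, -2.36, 0],
    [2.0, -3.14, 0],
    [2.51, -3.93, 0],
  ],
  rot=[
    [0, 0, 0],
    [0, 0, 0],
    [0, 0, 0],
    [0, 0, 0],
    [0, 0, 0],
  ],
)

```text
clock: 1.45
eef_pos: [331.3, -65.5, 231.6]
tcp_rot: [3.141, -0.001, 0.27]
contact_force: [1.3, 0.2, 0.3]
opening: 0.994
grasp_force: 0.0
```

Emit:
play_rows(
  dp=[
    [0.5, -0.79, 0],
    [1.0, -1.57, 0],
    [1.5, -2.36, 0],
    [2.0, -3.14, 0],
    [2.51, -3.93, 0],
  ],
  rot=[
    [0, 0, 0],
    [0, 0, 0],
    [0, 0, 0],
    [0, 0, 0],
    [0, 0, 0],
  ],
)

```text
clock: 1.87
eef_pos: [385.9, 113.1, 231.4]
tcp_rot: [3.141, -0.001, 0.271]
contact_force: [1.1, 0.0, 0.6]
opening: 0.995
grasp_force: 0.0
```

Emit:
play_rows(
  dp=[
    [0.5, -0.79, 0],
    [1.0, -1.57, 0],
    [1.5, -2.36, 0],
    [2.0, -3.14, 0],
    [2.51, -3.93, 0],
  ],
  rot=[
    [0, 0, 0],
    [0, 0, 0],
    [0, 0, 0],
    [0, 0, 0],
    [0, 0, 0],
  ],
)

```text
clock: 2.28
eef_pos: [440.6, 291.4, 231.1]
tcp_rot: [3.141, 0.0, 0.271]
contact_force: [1.3, -1.1, 0.5]
opening: 1.0
grasp_force: 0.0
```

```bash
python3 - <<'E'
from h import *
s=telemetry.sense(); print(s["clock"],s["eef_pos"],s["tcp_rot"],s["qpos"])
f=cam("wrist"); crop(f,0,0,640,400,1.25,"w1.png")
print(w2p(f,[[419,312,9],[514,327,6],[533,232,9],[432,419,6]]))
E
```

```text
2.2833 [440.61103728 291.36853152 231.11726027] [3.14144162e+00 1.65134457e-04 2.71293265e-01] [ 5.81487061e-01  2.02939419e-01  1.83932060e+00 -1.04852496e-04
  1.09953600e+00  1.88103772e+00]
[[293.32058465 173.16677684]
 [301.88193522  83.79591738]
 [394.5361671   90.87585797]
 [201.69033519 136.0130504 ]]
```

View pics/w1.png

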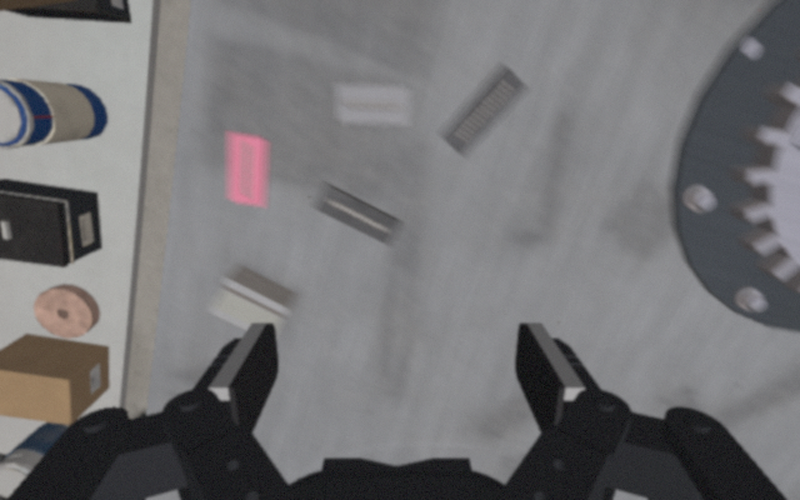

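The wrist view confirms three grey coupons: light at (372,104), d1 at (359,212) and d2 at (485,110). The offset from the side estimate is about 6 px, so I'll measure.

```bash
python3 - <<'E'
from h import *
np.set_printoptions(precision=1,suppress=True)
def meas(f):
  for n,l,z in (("d1",[(318,206),(330,184),(402,222),(390,243)],9),("d2",[(502,64),(527,88),(463,156),(442,138)],9),("light",[(334,84),(410,84),(411,125),(336,124)],6)):
    w=p2w(f,(np.array(l)+.5)/1.25-.5,z)[:,:2]; rr=cv2.minAreaRect(w.astype(np.float32)); b=cv2.boxPoints(rr); e=b[1]-b[0]; g=b[2]-b[1]; v=e if e@e>g@g else g
    print(n,w.mean(0),rr[1],np.degrees(np.arctan2(v[1],v[0]))%180)
meas(load("wrist"))
s=telemetry.sense(); print(s["clock"],s["eef_pos"])
f=cam("wrist"); g=cv2.cvtColor(f["color"],cv2.COLOR_RGB2GRAY); g0=cv2.cvtColor(load("wrist")["color"],cv2.COLOR_RGB2GRAY)
crop(f,200,30,440,210,3,"w2.png"); print(telemetry.sense()["clock"])
E
```

```text
d1 [419.7 318. ] (73.24052429199219, 23.040966033935547) 76.91203
d2 [531.5 240.8] (28.373477935791016, 73.61840057373047) 156.01633
light [513.2 330.8] (32.35150909423828, 63.71262741088867) 105.566315
2.3333 [443.3 297.1 231.6]
2.3833
```

View pics/w2.png

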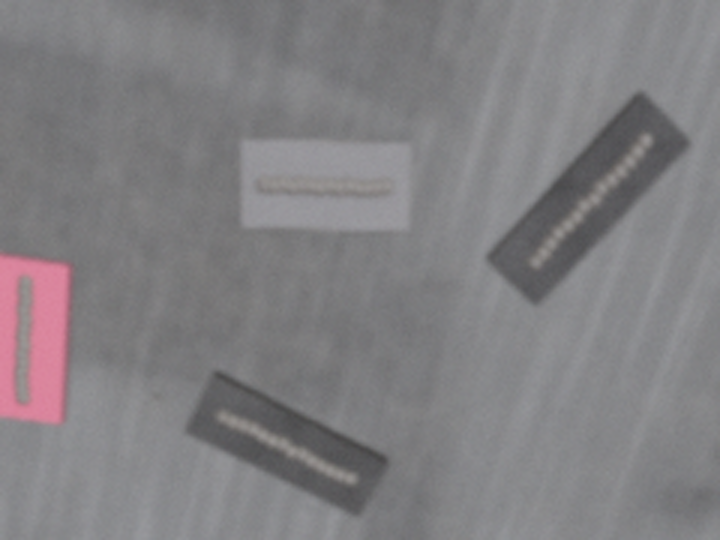

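Settled and sharp: d1 spans (187,432)-(388,460), the light one is at (326,185) and d2 at (590,199), all bead up.

```bash
python3 - <<'E'
from h import *
np.set_printoptions(precision=1,suppress=True)
f=load("wrist")
for n,l,z in (("d1",[(187,432),(217,372),(388,460),(360,515)],9),("d2",[(490,257),(642,92),(690,143),(537,304)],9),("light",[(242,140),(411,142),(412,231),(241,227)],6)):
    w=p2w(f,np.array([200,30])+(np.array(l)+.5)/3-.5,z)[:,:2]; rr=cv2.minAreaRect(w.astype(np.float32)); b=cv2.boxPoints(rr); e=b[1]-b[0]; g=b[2]-b[1]; v=e if e@e>g@g else g
    print(n,w.mean(0),rr[1],np.degrees(np.arctan2(v[1],v[0]))%180)
print(telemetry.sense())
E
cat >> h.py <<'E'
def to(x,y,z,yawdeg=None):
    s=telemetry.sense(); R=Ro.from_euler('xyz',s["tcp_rot"]).as_matrix()
    d=np.array([x,y,z])-s["eef_pos"]; yw=np.degrees(s["tcp_rot"][2])
    print("clk %.2f pos"%s["clock"],s["eef_pos"].round(1),"yaw %.1f"%yw,"q1 %.2f q6 %.2f"%(s["qpos"][0],s["qpos"][5]))
    print("dp",(R.T@d/40).round(3),"rotz", None if yawdeg is None else round(-(((yawdeg-yw)+180)%360-180)/6,2), "F",s["contact_force"].round(1),"open %.3f gf %.1f"%(s["opening"],s["grasp_force"]))
E
```

```text
d1 [417.3 314.3] (73.27462768554688, 26.000202178955078) 78.66518
d2 [531.1 235.6] (24.24661636352539, 73.33647155761719) 153.48917
light [511.7 325.1] (29.75531005859375, 60.96190643310547) 104.263916
{'clock': 2.3833, 'qpos': array([0.6, 0.2, 1.8, 0. , 1.1, 1.9]), 'qvel': array([-0. , -0. ,  0.1, -0. ,  0. , -0.1]), 'joint_efforts': array([  1.8, -46.9, -34.5,   0.3,  -0.2,   0.7]), 'eef_pos': array([442.1, 294. , 231.2]), 'tcp_rot': array([-3.1, -0. ,  0.3]), 'contact_force': array([ 0.2, -0.5,  0.4]), 'wrist_torque': array([-0.1, -0. , -0. ]), 'grasp_force': 0.0, 'opening': 1.0004385797486226}
```

Emit:
play_rows(
  dp=[
    [-0.2, -0.36, 0.2],
    [-0.385, -0.73, 0.6],
    [-0.385, -0.73, 1.0],
    [-0.385, -0.73, 1.5],
    [-0.385, -0.73, 2.0],
  ],
  rot=[
    [0, 0, -1.16],
    [0, 0, -2.32],
    [0, 0, -3.48],
    [0, 0, -4.64],
    [0, 0, -5.8],
  ],
  fingers=0.6,
  grip_force=60,
)

```text
clock: 2.8
eef_pos: [417.7, 313.2, 150.7]
tcp_rot: [3.141, -0.0, 0.885]
contact_force: [0.2, 0.0, -1.4]
opening: 0.606
grasp_force: 0.0
```

Emit:
play_rows(
  dp=[
    [0, 0, 0.5],
    [0, 0, 1.0],
    [0, 0, 1.5],
    [0, 0, 2.0],
    [0, 0, 2.3],
  ],
  rot=[
    [0, 0, -1.16],
    [0, 0, -2.32],
    [0, 0, -3.48],
    [0, 0, -4.64],
    [0, 0, -4.78],
  ],
)

```text
clock: 3.22
eef_pos: [417.0, 312.2, 57.4]
tcp_rot: [-3.14, 0.002, 1.386]
contact_force: [-0.3, 0.3, -0.1]
opening: 0.599
grasp_force: 0.0
```

Emit:
play_rows(
  dp=[
    [0, 0, 0],
    [0, 0, 0],
    [0, 0, 0],
  ],
  rot=[
    [0, 0, 0],
    [0, 0, 0],
    [0, 0, 0],
  ],
)

```text
clock: 3.47
eef_pos: [418.4, 313.4, 60.0]
tcp_rot: [3.141, -0.0, 1.377]
contact_force: [0.1, 0.1, 0.5]
opening: 0.597
grasp_force: 0.0
```

```bash
python3 - <<'E'
from h import *
to(418,313.5,2,79)
f=cam("wrist"); crop(f,160,130,480,370,2.4,"w3.png")
E
```

```text
clk 3.47 pos [418.4 313.4  60. ] yaw 78.9 q1 0.64 q6 0.83
dp [-1.000e-03 -1.000e-02  1.451e+00] rotz -0.01 F [0.1 0.1 0.5] open 0.597 gf 0.0
```

View pics/w3.png

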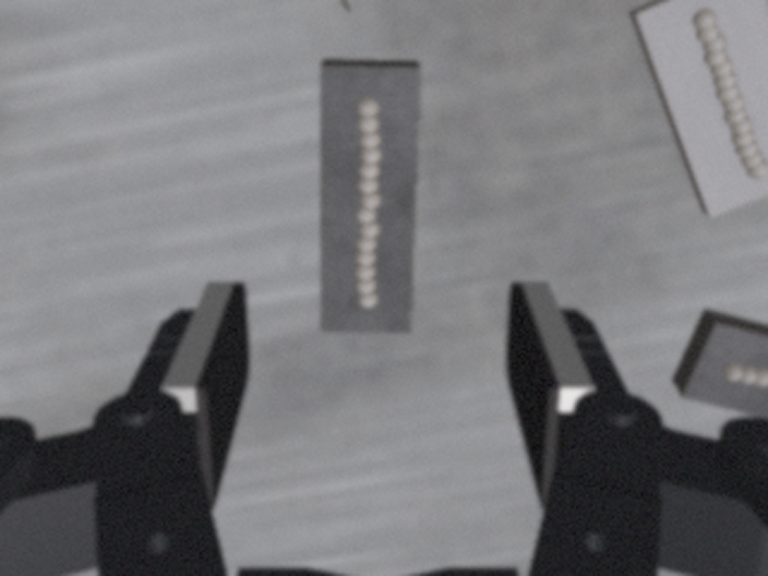

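The coupon is aligned between the fingers, at crop (370,195). Descending and gripping.

```bash
python3 - <<'E'
from h import *
f=load("wrist"); w=p2w(f,np.array([160,130])+(np.array([(322,64),(418,64),(411,330),(322,330)])+.5)/2.4-.5,9); print(w.round(1),w.mean(0))
E
```

```text
[[412.4 354.8   9. ]
 [435.5 350.3   9. ]
 [420.5 277.7   9. ]
 [396.5 282.4   9. ]] [416.20999612 316.29906276   9.        ]
```

Emit:
play_rows(
  dp=[
    [0, 0, 0.5],
    [0, 0, 1.0],
    [0, 0, 1.3],
    [0, 0, 1.4],
    [0, 0, 1.45],
  ],
  rot=[
    [0, 0, 0],
    [0, 0, 0],
    [0, 0, 0],
    [0, 0, 0],
    [0, 0, 0],
  ],
)

```text
clock: 3.93
eef_pos: [417.9, 313.3, 1.1]
tcp_rot: [-3.141, 0.001, 1.379]
contact_force: [-0.7, 1.0, 0.5]
opening: 0.603
grasp_force: 0.0
```

Emit:
play_rows(
  dp=[
    [0, 0, 0],
    [0, 0, 0],
    [0, 0, 0],
    [0, 0, 0],
    [0, 0, 0],
  ],
  rot=[
    [0, 0, 0],
    [0, 0, 0],
    [0, 0, 0],
    [0, 0, 0],
    [0, 0, 0],
  ],
  fingers=0.0,
)

```text
clock: 4.35
eef_pos: [418.5, 313.8, 2.4]
tcp_rot: [3.141, -0.001, 1.379]
contact_force: [-0.9, -1.0, 6.2]
opening: 0.27
grasp_force: 59.3
```

Emit:
play_rows(
  dp=[
    [0, 0, 0],
    [0, 0, -0.1],
    [0, 0, -0.3],
    [0, 0, -0.6],
    [0, 0, -1.0],
  ],
  rot=[
    [0, 0, 0],
    [0, 0, 0],
    [0, 0, 0],
    [0, 0, 0],
    [0, 0, 0],
  ],
)

```text
clock: 4.77
eef_pos: [417.6, 313.1, 42.0]
tcp_rot: [-3.141, 0.001, 1.379]
contact_force: [0.3, -0.0, -1.0]
opening: 0.266
grasp_force: 59.1
```

Emit:
play_rows(
  dp=[
    [0, 0, -0.8],
    [-0.6, 0.3, -1.5],
    [-1.5, 0.68, -2.0],
    [-2.4, 1.1, -2.2],
    [-3.23, 1.473, -2.2],
  ],
  rot=[
    [0, 0, 0],
    [0, 0, 0],
    [0, 0, 0],
    [0, 0, 0],
    [0, 0, 0],
  ],
)

```text
clock: 5.18
eef_pos: [452.8, 174.6, 132.9]
tcp_rot: [3.137, -0.003, 1.38]
contact_force: [0.9, 0.1, -1.6]
opening: 0.271
grasp_force: 59.3
```

Emit:
play_rows(
  dp=[
    [-0.8, 0.37, 0],
    [-1.6, 0.74, 0],
    [-2.4, 1.1, 0],
    [-3.23, 1.473, 0],
    [-3.23, 1.473, 0],
  ],
  rot=[
    [0, 0, 0],
    [0, 0, 0],
    [0, 0, 0],
    [0, 0, 0],
    [0, 0, 0],
  ],
)

```text
clock: 5.6
eef_pos: [485.8, 32.4, 130.7]
tcp_rot: [3.139, 0.001, 1.376]
contact_force: [-0.2, 0.8, -1.9]
opening: 0.268
grasp_force: 59.3
```

Emit:
play_rows(
  dp=[
    [-0.8, 0.37, 0],
    [-1.6, 0.74, 0],
    [-2.4, 1.1, 0],
    [-3.23, 1.473, 0],
    [-3.23, 1.473, 0],
  ],
  rot=[
    [0, 0, 0],
    [0, 0, 0],
    [0, 0, 0],
    [0, 0, 0],
    [0, 0, 0],
  ],
)

```text
clock: 6.02
eef_pos: [519.5, -105.7, 130.8]
tcp_rot: [3.138, 0.002, 1.376]
contact_force: [-0.4, -1.6, -1.6]
opening: 0.266
grasp_force: 59.4
```

Emit:
play_rows(
  dp=[
    [0, 0, 0],
    [0, 0, 0],
    [0, 0, 0],
    [0, 0, 0],
    [0, 0, 0],
  ],
  rot=[
    [0, 0, 1.1],
    [0, 0, 2.2],
    [0, 0, 3.3],
    [0, 0, 4.4],
    [0, 0, 5.5],
  ],
)

```text
clock: 6.43
eef_pos: [517.4, -100.4, 130.3]
tcp_rot: [3.141, -0.0, 0.797]
contact_force: [-0.2, -0.5, -1.2]
opening: 0.269
grasp_force: 59.4
```

Emit:
play_rows(
  dp=[
    [0, 0, 0],
    [0, 0, 0],
    [0, 0, 0],
    [0, 0, 0],
    [0, 0, 0],
  ],
  rot=[
    [0, 0, 1.1],
    [0, 0, 2.2],
    [0, 0, 3.3],
    [0, 0, 4.4],
    [0, 0, 5.5],
  ],
)

```text
clock: 6.85
eef_pos: [517.4, -100.3, 130.2]
tcp_rot: [3.142, -0.0, 0.221]
contact_force: [0.7, -0.2, -1.1]
opening: 0.266
grasp_force: 59.4
```

Emit:
play_rows(
  dp=[
    [0, 0, 0],
    [0, 0, 0],
    [0, 0, 0],
    [0, 0, 0],
    [0, 0, 0],
  ],
  rot=[
    [0, 0, 0.9],
    [0, 0, 1.6],
    [0, 0, 2.3],
    [0, 0, 2.3],
    [0, 0, 2.3],
  ],
)

```text
clock: 7.27
eef_pos: [517.5, -100.5, 130.0]
tcp_rot: [3.142, -0.001, -0.012]
contact_force: [-0.1, -0.3, -1.3]
opening: 0.266
grasp_force: 59.4
```

```bash
python3 - <<'E'
from h import *
to(517.5,-100.3,34,-1)
f=cam("wrist"); crop(f,0,0,640,400,1.25,"w4.png")
E
```

```text
clk 7.27 pos [ 517.5 -100.5  130. ] yaw -0.7 q1 -0.19 q6 1.39
dp [-2.000e-03 -5.000e-03  2.401e+00] rotz 0.06 F [-0.1 -0.3 -1.3] open 0.266 gf 59.4
```

View pics/w4.png

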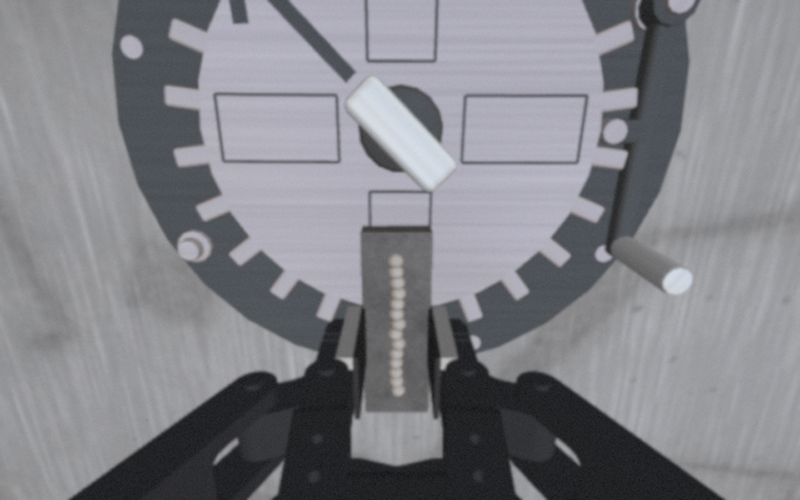

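Coupon held straight, with its end at (397,230). The side stations' corners are visible at (215-340, 94-161) and (462-588, 95-163).

```bash
python3 - <<'E'
from h import *
np.set_printoptions(precision=1,suppress=True)
f=load("wrist");A=lambda l:(np.array(l)+.5)/1.25-.5
a=p2w(f,A([(215,94),(338,94),(340,161),(223,161)]),32).mean(0);b=p2w(f,A([(464,95),(588,95),(580,163),(462,163)]),32).mean(0)
d=a-b;print(a,b,(a+b)/2,np.linalg.norm(d),np.degrees(np.arctan2(d[1],d[0])))
print("handle",p2w(f,A([(678,281)]),79))
w=p2w(f,A([(362,230),(432,230),(428,411),(367,411)]),137);print(w,w.mean(0))
E
```

```text
[586.6 -37.5  32. ] [ 584.1 -173.1   32. ] [ 585.3 -105.3   32. ] 135.57993824289767 88.94807563217809
handle [[ 512.7 -242.2   79. ]]
[[ 558.3  -90.7  137. ]
 [ 558.1 -114.4  137. ]
 [ 483.8 -113.9  137. ]
 [ 484.1  -89.9  137. ]] [ 521.1 -102.2  137. ]
```

Emit:
play_rows(
  dp=[
    [-0.055, 0.04, 0.8],
    [-0.055, 0.04, 1.5],
    [-0.055, 0.04, 2.0],
    [-0.055, 0.04, 2.25],
    [-0.055, 0.04, 2.35],
  ],
  rot=[
    [0, 0, 0],
    [0, 0, 0],
    [0, 0, 0],
    [0, 0, 0],
    [0, 0, 0],
  ],
)

```text
clock: 7.73
eef_pos: [514.1, -102.0, 34.1]
tcp_rot: [-3.141, 0.003, -0.013]
contact_force: [-14.7, 2.0, 44.1]
opening: 0.266
grasp_force: 64.4
```

Emit:
play_rows(
  dp=[
    [0, 0, 0.01],
    [0, 0, 0.03],
    [0, 0, 0.04],
    [0, 0, 0.04],
    [0, 0, 0.04],
  ],
  rot=[
    [0, 0, 0],
    [0, 0, 0],
    [0, 0, 0],
    [0, 0, 0],
    [0, 0, 0],
  ],
)

```text
clock: 8.15
eef_pos: [516.0, -102.5, 34.4]
tcp_rot: [3.141, -0.001, -0.014]
contact_force: [0.6, 0.7, 2.0]
opening: 0.265
grasp_force: 59.7
```

Emit:
play_rows(
  dp=[
    [0, 0, 0],
    [0, 0, 0],
    [0, 0, 0],
    [0, 0, 0],
    [0, 0, -0.1],
  ],
  rot=[
    [0, 0, 0],
    [0, 0, 0],
    [0, 0, 0],
    [0, 0, 0],
    [0, 0, 0],
  ],
  fingers=0.6,
)

```text
clock: 8.57
eef_pos: [514.8, -102.3, 37.3]
tcp_rot: [-3.141, 0.001, -0.014]
contact_force: [0.0, 0.5, -0.5]
opening: 0.598
grasp_force: 0.0
```

Emit:
play_rows(
  dp=[
    [0, 0, -0.5],
    [0, 0, -1.2],
    [0, 0, -2.0],
    [0, 0, -2.3],
    [0, 0, -2.3],
  ],
  rot=[
    [0, 0, 0],
    [0, 0, 0],
    [0, 0, 0],
    [0, 0, 0],
    [0, 0, 0],
  ],
)

```text
clock: 8.98
eef_pos: [517.5, -102.8, 133.2]
tcp_rot: [3.141, -0.006, -0.014]
contact_force: [0.8, 0.3, 0.5]
opening: 0.601
grasp_force: 0.0
```

```bash
python3 - <<'E'
from h import *
to(531,235.6,60,153.5)
f=cam("side"); crop(f,200,135,400,320,3,"s1.png")
E
```

```text
clk 8.98 pos [ 517.5 -102.8  133.2] yaw -0.8 q1 -0.20 q6 1.39
dp [ 0.209 -8.465  1.823] rotz -25.72 F [0.8 0.3 0.5] open 0.601 gf 0.0
```

View pics/s1.png

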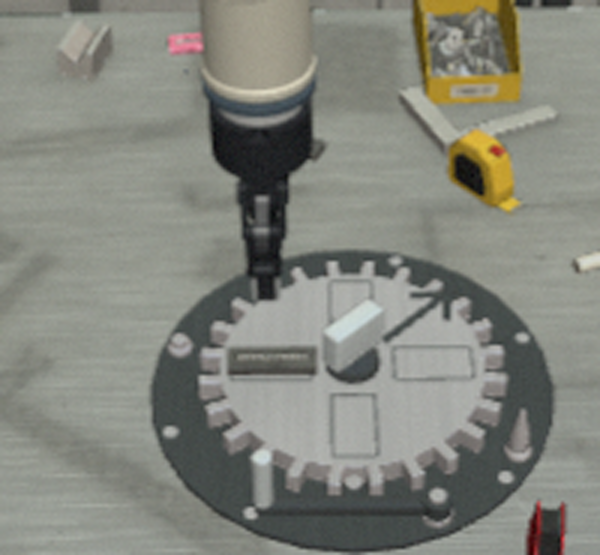

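Coupon d1 sits well inside the left outline. Next is d2.

Emit:
play_rows(
  dp=[
    [0.03, -0.94, 0],
    [0.06, -1.88, 0],
    [0.09, -2.82, 0],
    [0.12, -3.76, 0],
    [0.15, -4.7, 0],
  ],
  rot=[
    [0, 0, 0],
    [0, 0, 0],
    [0, 0, 0],
    [0, 0, 0],
    [0, 0, 0],
  ],
)

```text
clock: 9.45
eef_pos: [522.8, 87.0, 128.3]
tcp_rot: [3.141, 0.002, -0.015]
contact_force: [0.6, -1.3, -0.3]
opening: 0.601
grasp_force: 0.0
```

Emit:
play_rows(
  dp=[
    [0.03, -0.94, 0],
    [0.06, -1.88, 0],
    [0.09, -2.82, 0],
    [0.125, -3.745, 0],
    [0.125, -3.745, 0],
  ],
  rot=[
    [0, 0, 0.8],
    [0, 0, 1.6],
    [0, 0, 2.4],
    [0, 0, 3.2],
    [0, 0, 4.28],
  ],
)

```text
clock: 9.87
eef_pos: [530.9, 240.9, 128.5]
tcp_rot: [-3.14, 0.001, -0.463]
contact_force: [-1.4, -1.0, 1.0]
opening: 0.594
grasp_force: 0.0
```

Emit:
play_rows(
  dp=[
    [0, 0, 0.5],
    [0, 0, 1.2],
    [0, 0, 1.76],
    [0, 0, 1.76],
    [0, 0, 1.76],
  ],
  rot=[
    [0, 0, 0],
    [0, 0, 0],
    [0, 0, 0],
    [0, 0, 0],
    [0, 0, 0],
  ],
)

```text
clock: 10.28
eef_pos: [529.4, 234.5, 57.4]
tcp_rot: [3.138, 0.003, -0.462]
contact_force: [0.6, -0.2, 0.7]
opening: 0.597
grasp_force: 0.0
```

```bash
python3 - <<'E'
from h import *
to(531,235.6,2,-26.5)
f=cam("wrist"); crop(f,160,70,480,310,2.4,"w5.png")
E
```

```text
clk 10.28 pos [529.4 234.5  57.4] yaw -26.5 q1 0.41 q6 2.45
dp [ 0.028 -0.046  1.386] rotz 0.0 F [ 0.6 -0.2  0.7] open 0.597 gf 0.0
```

View pics/w5.png

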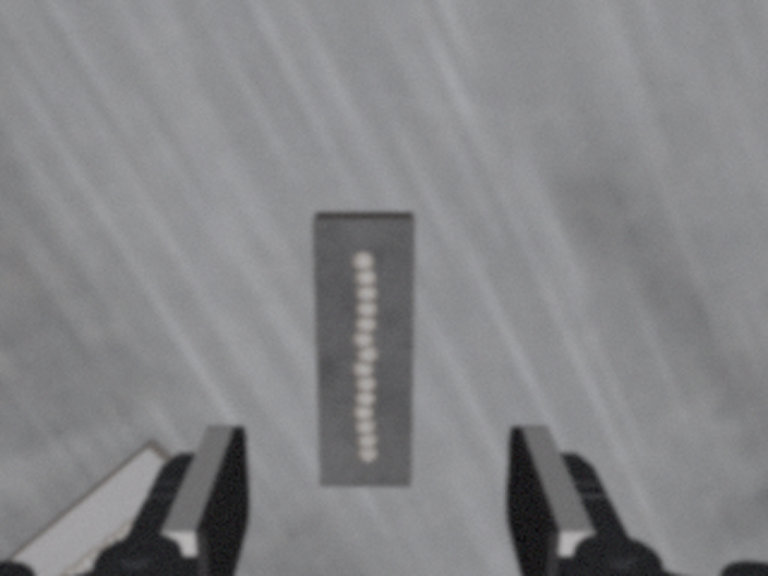

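Coupon d2 is centred and aligned between the fingers, at crop (366,350).

Emit:
play_rows(
  dp=[
    [0, 0, 0.5],
    [0, 0, 1.0],
    [0, 0, 1.3],
    [0, 0, 1.4],
    [0, 0, 1.44],
  ],
  rot=[
    [0, 0, 0],
    [0, 0, 0],
    [0, 0, 0],
    [0, 0, 0],
    [0, 0, 0],
  ],
)

```text
clock: 10.75
eef_pos: [531.1, 235.2, 1.8]
tcp_rot: [3.141, 0.0, -0.462]
contact_force: [-0.1, 0.8, 0.3]
opening: 0.598
grasp_force: 0.0
```

Emit:
play_rows(
  dp=[
    [0, 0, 0],
    [0, 0, 0],
    [0, 0, 0],
    [0, 0, 0],
    [0, 0, 0],
  ],
  rot=[
    [0, 0, 0],
    [0, 0, 0],
    [0, 0, 0],
    [0, 0, 0],
    [0, 0, 0],
  ],
  fingers=0.0,
)

```text
clock: 11.17
eef_pos: [531.9, 235.6, 3.0]
tcp_rot: [-3.14, -0.001, -0.462]
contact_force: [-0.7, -0.5, 6.3]
opening: 0.265
grasp_force: 59.3
```

Emit:
play_rows(
  dp=[
    [0, 0, 0],
    [0, 0, -0.2],
    [0, 0, -0.6],
    [0, 0, -1.2],
    [0, 0, -2.0],
  ],
  rot=[
    [0, 0, 0],
    [0, 0, 0],
    [0, 0, 0],
    [0, 0, 0],
    [0, 0, 0],
  ],
)

```text
clock: 11.58
eef_pos: [529.5, 234.6, 81.5]
tcp_rot: [3.139, 0.002, -0.462]
contact_force: [-0.5, -0.0, -0.9]
opening: 0.265
grasp_force: 59.3
```

Emit:
play_rows(
  dp=[
    [0, 0, -0.5],
    [0, 0, -1.2],
    [0, 0, -1.2],
    [0, 0, -1.2],
    [0, 0, -1.2],
  ],
  rot=[
    [0, 0, -0.8],
    [0, 0, -1.6],
    [0, 0, -2.4],
    [0, 0, -3.3],
    [0, 0, -4.25],
  ],
)

```text
clock: 12.0
eef_pos: [531.2, 235.4, 131.2]
tcp_rot: [-3.141, -0.002, -0.013]
contact_force: [0.5, -0.6, -1.9]
opening: 0.266
grasp_force: 59.3
```

```bash
python3 - <<'E'
from h import *
to(651.5,-104.9,130,-1)
E
```

```text
clk 12.00 pos [531.2 235.4 131.2] yaw -0.7 q1 0.41 q6 2.00
dp [3.114 8.468 0.029] rotz 0.05 F [ 0.5 -0.6 -1.9] open 0.266 gf 59.3
```

Emit:
play_rows(
  dp=[
    [0.32, 0.85, 0],
    [0.63, 1.7, 0],
    [0.94, 2.54, 0],
    [1.25, 3.4, 0],
    [1.56, 4.23, 0],
  ],
  rot=[
    [0, 0, 0],
    [0, 0, 0],
    [0, 0, 0],
    [0, 0, 0],
    [0, 0, 0],
  ],
)

```text
clock: 12.42
eef_pos: [590.7, 63.4, 130.5]
tcp_rot: [3.142, -0.0, -0.017]
contact_force: [0.6, 0.6, -1.2]
opening: 0.268
grasp_force: 59.4
```

Emit:
play_rows(
  dp=[
    [0.32, 0.85, 0],
    [0.63, 1.7, 0],
    [0.94, 2.54, 0],
    [1.25, 3.4, 0],
    [1.56, 4.23, 0],
  ],
  rot=[
    [0, 0, 0],
    [0, 0, 0],
    [0, 0, 0],
    [0, 0, 0],
    [0, 0, 0],
  ],
)

```text
clock: 12.83
eef_pos: [650.1, -107.2, 130.5]
tcp_rot: [3.142, -0.0, -0.017]
contact_force: [0.7, -0.3, -2.7]
opening: 0.269
grasp_force: 59.4
```

Emit:
play_rows(
  dp=[
    [0, 0, 0.4],
    [0, 0, 0.8],
    [0, 0, 1.2],
    [0, 0, 1.6],
    [0, 0, 1.9],
  ],
  rot=[
    [0, 0, 0],
    [0, 0, 0],
    [0, 0, 0],
    [0, 0, 0],
    [0, 0, 0],
  ],
)

```text
clock: 13.25
eef_pos: [649.6, -105.4, 53.0]
tcp_rot: [3.142, 0.0, -0.017]
contact_force: [1.0, -0.2, -1.7]
opening: 0.267
grasp_force: 59.5
```

```bash
python3 - <<'E'
from h import *
to(652,-104.7,34.6,-1)
f=cam("wrist"); crop(f,0,0,640,400,1.25,"w6.png")
E
```

```text
clk 13.25 pos [ 649.6 -105.4   53. ] yaw -1.0 q1 -0.16 q6 1.43
dp [ 0.06  -0.02   0.461] rotz 0.0 F [ 1.  -0.2 -1.7] open 0.267 gf 59.5
```

View pics/w6.png

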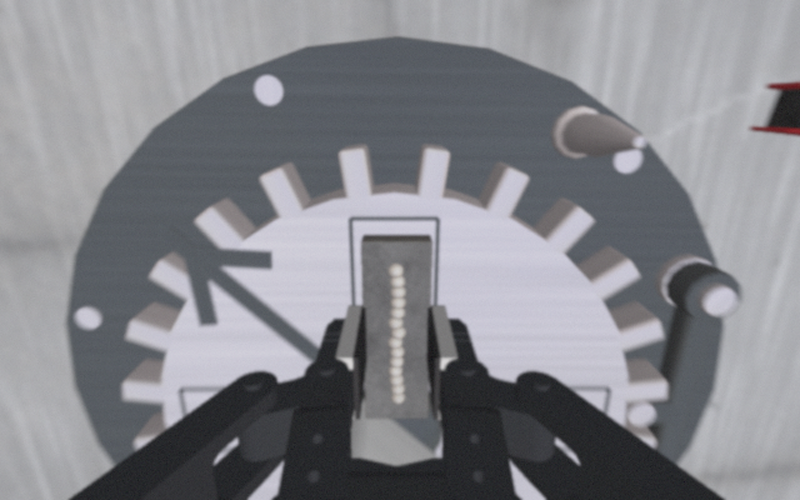

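Aligned laterally over the outline (corners at (350,218) and (440,218)). The post tip is at (641,142), the pivot at (720,300) and the arrow tip at (178,228).

```bash
python3 - <<'E'
from h import *
np.set_printoptions(precision=1,suppress=True)
f=load("wrist");A=lambda l:(np.array(l)+.5)/1.25-.5
print("outline end",p2w(f,A([(351,218),(439,218)]),32).mean(0))
print("coupon end",p2w(f,A([(362,237),(432,237)]),60).mean(0))
c=np.array([586.3,-103.5])
for n,uv,z in(("post tip",(643,141),60),("post foot",(578,131),8),("arrow tip",(178,228),32),("pivot",(720,300),40)):
    w=p2w(f,A([uv]),z)[0,:2];e=w-c;print(n,w,np.hypot(*e),np.degrees(np.arctan2(e[1],e[0])))
E
```

```text
outline end [ 687.  -106.9   32. ]
coupon end [ 687.8 -107.7   60. ]
post tip [ 717.9 -185.2] 154.93087890221133 -31.8419153522973
post foot [ 717.9 -186.5] 155.61604996749114 -32.234283068994955
arrow tip [684.3 -18.8] 129.49831949036087 40.82673252045454
pivot [ 652.3 -238. ] 149.80678064885913 -63.85211509940473
```

Emit:
play_rows(
  dp=[
    [0, 0, 0.1],
    [0, 0, 0.2],
    [0, 0, 0.3],
    [0, 0, 0.37],
    [0, 0, 0.42],
  ],
  rot=[
    [0, 0, 0],
    [0, 0, 0],
    [0, 0, 0],
    [0, 0, 0],
    [0, 0, 0],
  ],
)

```text
clock: 13.72
eef_pos: [650.0, -105.1, 36.9]
tcp_rot: [-3.142, -0.0, -0.017]
contact_force: [-0.8, -0.5, -1.8]
opening: 0.268
grasp_force: 59.5
```

Emit:
play_rows(
  dp=[
    [0.04, 0, 0],
    [0.08, 0, 0],
    [0.08, 0, 0.03],
    [0.08, 0, 0.05],
    [0.08, 0, 0.06],
  ],
  rot=[
    [0, 0, 0],
    [0, 0, 0],
    [0, 0, 0],
    [0, 0, 0],
    [0, 0, 0],
  ],
)

```text
clock: 14.13
eef_pos: [653.6, -105.3, 35.0]
tcp_rot: [3.142, -0.001, -0.017]
contact_force: [-1.7, -0.2, 7.3]
opening: 0.27
grasp_force: 60.4
```

Emit:
play_rows(
  dp=[
    [0, 0, 0],
    [0, 0, 0],
    [0, 0, 0],
    [0, 0, 0],
    [0, 0, -0.1],
  ],
  rot=[
    [0, 0, 0],
    [0, 0, 0],
    [0, 0, 0],
    [0, 0, 0],
    [0, 0, 0],
  ],
  fingers=0.6,
)

```text
clock: 14.55
eef_pos: [652.6, -105.2, 37.9]
tcp_rot: [-3.141, 0.001, -0.017]
contact_force: [-0.2, 0.8, -0.9]
opening: 0.597
grasp_force: 0.0
```

Emit:
play_rows(
  dp=[
    [0, 0, -0.5],
    [0, 0, -1.2],
    [0, 0, -2.0],
    [0, 0, -2.3],
    [0, 0, -2.3],
  ],
  rot=[
    [0, 0, 0],
    [0, 0, 0],
    [0, 0, 0],
    [0, 0, 0],
    [0, 0, 0],
  ],
)

```text
clock: 14.97
eef_pos: [655.6, -105.7, 134.5]
tcp_rot: [3.141, -0.006, -0.017]
contact_force: [1.3, 0.3, -0.1]
opening: 0.598
grasp_force: 0.0
```

```bash
python3 - <<'E'
from h import *
to(511.7,325.1,60,104.3)
E
```

```text
clk 14.97 pos [ 655.6 -105.7  134.5] yaw -1.0 q1 -0.16 q6 1.43
dp [ -3.793 -10.708   1.83 ] rotz -17.55 F [ 1.3  0.3 -0.1] open 0.598 gf 0.0
```

Emit:
play_rows(
  dp=[
    [-0.31, -0.89, 0],
    [-0.62, -1.78, 0],
    [-0.93, -2.67, 0],
    [-1.24, -3.56, 0],
    [-1.55, -4.45, 0],
  ],
  rot=[
    [0, 0, 0],
    [0, 0, 0],
    [0, 0, 0],
    [0, 0, 0],
    [0, 0, 0],
  ],
)

```text
clock: 15.38
eef_pos: [592.7, 75.0, 129.2]
tcp_rot: [3.141, 0.002, -0.018]
contact_force: [0.8, 0.6, 0.2]
opening: 0.602
grasp_force: 0.0
```

Emit:
play_rows(
  dp=[
    [-0.31, -0.89, 0],
    [-0.62, -1.78, 0],
    [-0.93, -2.67, 0],
    [-1.24, -3.56, 0],
    [-1.55, -4.45, 0],
  ],
  rot=[
    [0, 0, 0],
    [0, 0, 0],
    [0, 0, 0],
    [0, 0, 0],
    [0, 0, 0],
  ],
)

```text
clock: 15.8
eef_pos: [533.8, 254.1, 129.3]
tcp_rot: [3.141, 0.001, -0.017]
contact_force: [0.4, 0.1, -1.2]
opening: 0.602
grasp_force: 0.0
```

Emit:
play_rows(
  dp=[
    [-0.31, -0.89, 0],
    [-0.62, -1.79, 0],
    [-0.62, -1.79, 0],
    [-0.62, -1.79, 0],
    [-0.62, -1.79, 0],
  ],
  rot=[
    [0, 0, -1.1],
    [0, 0, -2.2],
    [0, 0, -3.3],
    [0, 0, -4.4],
    [0, 0, -5.5],
  ],
)

```text
clock: 16.22
eef_pos: [510.5, 325.4, 129.0]
tcp_rot: [3.142, 0.002, 0.566]
contact_force: [0.2, 0.0, -0.4]
opening: 0.598
grasp_force: 0.0
```

Emit:
play_rows(
  dp=[
    [0, 0, 0],
    [0, 0, 0],
    [0, 0, 0],
    [0, 0, 0],
    [0, 0, 0],
  ],
  rot=[
    [0, 0, -1.1],
    [0, 0, -2.2],
    [0, 0, -3.3],
    [0, 0, -4.4],
    [0, 0, -5.5],
  ],
)

```text
clock: 16.63
eef_pos: [511.0, 324.4, 129.1]
tcp_rot: [-3.141, 0.002, 1.14]
contact_force: [0.2, 0.6, 0.2]
opening: 0.596
grasp_force: 0.0
```

Emit:
play_rows(
  dp=[
    [0, 0, 0],
    [0, 0, 0],
    [0, 0, 0],
    [0, 0, 0],
    [0, 0, 0],
  ],
  rot=[
    [0, 0, -1.1],
    [0, 0, -2.2],
    [0, 0, -3.3],
    [0, 0, -4.4],
    [0, 0, -5.5],
  ],
)

```text
clock: 17.05
eef_pos: [511.0, 324.3, 129.1]
tcp_rot: [-3.14, 0.001, 1.716]
contact_force: [-0.8, 1.3, 0.1]
opening: 0.601
grasp_force: 0.0
```

Emit:
play_rows(
  dp=[
    [0, 0, 0.5],
    [0, 0, 1.0],
    [0, 0, 1.5],
    [0, 0, 1.75],
    [0, 0, 1.75],
  ],
  rot=[
    [0, 0, -1.05],
    [0, 0, -1.05],
    [0, 0, -1.05],
    [0, 0, -1.05],
    [0, 0, -1.05],
  ],
)

```text
clock: 17.47
eef_pos: [509.7, 323.5, 57.3]
tcp_rot: [-3.136, 0.002, 1.821]
contact_force: [-0.7, 0.2, -0.2]
opening: 0.602
grasp_force: 0.0
```

```bash
python3 - <<'E'
from h import *
to(511.7,325.1,2,104.3)
f=cam("wrist"); crop(f,160,70,480,310,2.4,"w7.png")
E
```

```text
clk 17.47 pos [509.7 323.5  57.3] yaw 104.3 q1 0.56 q6 0.31
dp [0.029 0.066 1.382] rotz 0.0 F [-0.7  0.2 -0.2] open 0.602 gf 0.0
```

View pics/w7.png

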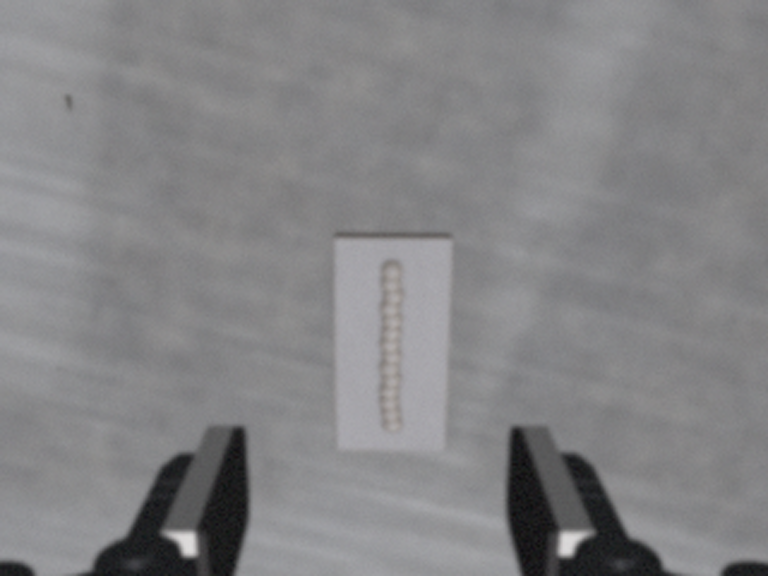

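The light coupon is centred between the fingers at crop (392,341). Descending.

Emit:
play_rows(
  dp=[
    [0, 0, 0.5],
    [0, 0, 1.0],
    [0, 0, 1.3],
    [0, 0, 1.42],
    [0, 0, 1.465],
  ],
  rot=[
    [0, 0, 0],
    [0, 0, 0],
    [0, 0, 0],
    [0, 0, 0],
    [0, 0, 0],
  ],
)

```text
clock: 17.93
eef_pos: [511.6, 324.7, 1.6]
tcp_rot: [-3.141, 0.0, 1.821]
contact_force: [-0.5, 0.0, 0.1]
opening: 0.605
grasp_force: 0.0
```

Emit:
play_rows(
  dp=[
    [0, 0, 0],
    [0, 0, 0],
    [0, 0, 0],
    [0, 0, 0],
    [0, 0, 0],
  ],
  rot=[
    [0, 0, 0],
    [0, 0, 0],
    [0, 0, 0],
    [0, 0, 0],
    [0, 0, 0],
  ],
  fingers=0.0,
)

```text
clock: 18.35
eef_pos: [512.4, 325.2, 3.2]
tcp_rot: [3.14, -0.001, 1.821]
contact_force: [-1.6, -0.7, 6.9]
opening: 0.311
grasp_force: 59.3
```

Emit:
play_rows(
  dp=[
    [0, 0, 0],
    [0, 0, -0.2],
    [0, 0, -0.6],
    [0, 0, -1.2],
    [0, 0, -2.0],
  ],
  rot=[
    [0, 0, 0],
    [0, 0, 0],
    [0, 0, 0],
    [0, 0, 0],
    [0, 0, 0],
  ],
)

```text
clock: 18.77
eef_pos: [510.5, 324.0, 81.7]
tcp_rot: [-3.139, 0.001, 1.821]
contact_force: [0.1, 0.8, -0.9]
opening: 0.314
grasp_force: 59.1
```

Emit:
play_rows(
  dp=[
    [0, 0, -0.5],
    [0, 0, -1.2],
    [0, 0, -1.2],
    [0, 0, -1.2],
    [0, 0, -1.2],
  ],
  rot=[
    [0, 0, 0.8],
    [0, 0, 1.6],
    [0, 0, 2.55],
    [0, 0, 2.55],
    [0, 0, 2.55],
  ],
)

```text
clock: 19.18
eef_pos: [511.6, 324.7, 130.4]
tcp_rot: [3.141, -0.0, 1.557]
contact_force: [-0.4, -0.0, -0.8]
opening: 0.311
grasp_force: 59.2
```

```bash
python3 - <<'E'
from h import *
to(587.5,-37.5,130,89)
E
```

```text
clk 19.18 pos [511.6 324.7 130.4] yaw 89.2 q1 0.56 q6 0.58
dp [-9.027e+00  2.026e+00  8.000e-03] rotz 0.03 F [-0.4 -0.  -0.8] open 0.311 gf 59.2
```

Emit:
play_rows(
  dp=[
    [-0.9, 0.2, 0],
    [-1.8, 0.4, 0],
    [-2.7, 0.6, 0],
    [-3.6, 0.8, 0],
    [-4.5, 1.01, 0],
  ],
  rot=[
    [0, 0, 0],
    [0, 0, 0],
    [0, 0, 0],
    [0, 0, 0],
    [0, 0, 0],
  ],
)

```text
clock: 19.6
eef_pos: [548.2, 142.4, 128.8]
tcp_rot: [-3.139, 0.001, 1.558]
contact_force: [0.7, 0.1, 0.1]
opening: 0.317
grasp_force: 59.2
```

Emit:
play_rows(
  dp=[
    [-0.9, 0.2, 0],
    [-1.8, 0.4, 0],
    [-2.7, 0.6, 0],
    [-3.6, 0.8, 0],
    [-4.53, 1.015, 0],
  ],
  rot=[
    [0, 0, 0],
    [0, 0, 0],
    [0, 0, 0],
    [0, 0, 0],
    [0, 0, 0],
  ],
)

```text
clock: 20.02
eef_pos: [585.6, -39.4, 128.8]
tcp_rot: [-3.139, -0.0, 1.557]
contact_force: [0.5, 0.2, -0.1]
opening: 0.315
grasp_force: 59.2
```

Emit:
play_rows(
  dp=[
    [0, 0, 0.4],
    [0, 0, 0.8],
    [0, 0, 1.2],
    [0, 0, 1.6],
    [0, 0, 1.9],
  ],
  rot=[
    [0, 0, 0],
    [0, 0, 0],
    [0, 0, 0],
    [0, 0, 0],
    [0, 0, 0],
  ],
)

```text
clock: 20.43
eef_pos: [585.1, -37.9, 51.6]
tcp_rot: [-3.139, -0.0, 1.556]
contact_force: [0.4, 0.4, -0.1]
opening: 0.318
grasp_force: 59.2
```

Emit:
play_rows(
  dp=[
    [0, 0, 0.1],
    [0, 0, 0.2],
    [0, 0, 0.3],
    [0, 0, 0.37],
    [0, 0, 0.42],
  ],
  rot=[
    [0, 0, 0],
    [0, 0, 0],
    [0, 0, 0],
    [0, 0, 0],
    [0, 0, 0],
  ],
)

```text
clock: 20.85
eef_pos: [586.9, -37.6, 37.3]
tcp_rot: [3.141, 0.0, 1.554]
contact_force: [0.6, -0.1, -0.8]
opening: 0.317
grasp_force: 59.2
```

```bash
python3 - <<'E'
from h import *
to(587.6,-38,35.2,89)
f=cam("side"); crop(f,240,200,400,320,5,"s2.png")
E
```

```text
clk 20.85 pos [586.9 -37.6  37.3] yaw 89.0 q1 -0.07 q6 -0.05
dp [-0.009  0.017  0.053] rotz 0.01 F [ 0.6 -0.1 -0.8] open 0.317 gf 59.2
```

Emit:
play_rows(
  dp=[
    [0, 0.01, 0.02],
    [0, 0.01, 0.04],
    [0, 0.01, 0.055],
    [0, 0.01, 0.055],
    [0, 0.01, 0.055],
  ],
  rot=[
    [0, 0, 0],
    [0, 0, 0],
    [0, 0, 0],
    [0, 0, 0],
    [0, 0, 0],
  ],
)

```text
clock: 21.32
eef_pos: [587.2, -37.7, 35.2]
tcp_rot: [3.141, 0.0, 1.554]
contact_force: [0.2, 1.2, 1.1]
opening: 0.317
grasp_force: 59.6
```

Emit:
play_rows(
  dp=[
    [0, 0, 0],
    [0, 0, 0],
    [0, 0, 0],
    [0, 0, 0],
    [0, 0, -0.1],
  ],
  rot=[
    [0, 0, 0],
    [0, 0, 0],
    [0, 0, 0],
    [0, 0, 0],
    [0, 0, 0],
  ],
  fingers=0.6,
)

```text
clock: 21.73
eef_pos: [586.4, -37.7, 38.4]
tcp_rot: [-3.14, -0.0, 1.554]
contact_force: [-0.4, -0.4, -0.7]
opening: 0.597
grasp_force: 0.0
```

Emit:
play_rows(
  dp=[
    [0, 0, -0.5],
    [0, 0, -1.2],
    [0, 0, -2.0],
    [0, 0, -2.8],
    [0, 0, -3.5],
  ],
  rot=[
    [0, 0, 0],
    [0, 0, 0],
    [0, 0, 0],
    [0, 0, 0],
    [0, 0, 0],
  ],
)

```text
clock: 22.15
eef_pos: [587.0, -37.8, 181.2]
tcp_rot: [3.141, 0.0, 1.554]
contact_force: [0.9, -0.0, 0.2]
opening: 0.599
grasp_force: 0.0
```

Emit:
play_rows(
  dp=[
    [-0.9, -0.45, 0],
    [-1.8, -0.9, 0],
    [-2.7, -1.35, 0],
    [-3.6, -1.6, 0],
    [-4.5, -1.8, 0],
  ],
  rot=[
    [0, 0, 0],
    [0, 0, 0],
    [0, 0, 0],
    [0, 0, 0],
    [0, 0, 0],
  ],
)

```text
clock: 22.57
eef_pos: [510.5, -217.7, 179.4]
tcp_rot: [3.142, 0.0, 1.554]
contact_force: [0.3, 0.8, 0.0]
opening: 0.595
grasp_force: 0.0
```

Emit:
play_rows(
  dp=[
    [0, 0, 0],
    [0, 0, 0],
    [0, 0, 0],
    [0, 0, 0],
    [0, 0, 0],
  ],
  rot=[
    [0, 0, 0],
    [0, 0, 0],
    [0, 0, 0],
    [0, 0, 0],
    [0, 0, 0],
  ],
)

```text
clock: 22.98
eef_pos: [512.1, -215.3, 178.8]
tcp_rot: [-3.141, -0.0, 1.555]
contact_force: [0.2, -0.4, 0.9]
opening: 0.6
grasp_force: 0.0
```

```bash
python3 - <<'E'
from h import *
to(513,-242,120,0)
f=cam("side"); s=f["color"][200:320,240:400,::-1]
g=cam("wrist"); a=cv2.resize(s,(520,390),interpolation=cv2.INTER_CUBIC); 
cv2.imwrite("pics/s3.png",cv2.resize(s,(800,600),interpolation=cv2.INTER_CUBIC)); cv2.imwrite("pics/w8.png",g["color"][:,:,::-1])
print(w2p(g,[[586.3,-103.5,32],[518.3,-102.2,41],[654.3,-104.7,41],[587.6,-35.5,38],[513,-242,79]]))
E
```

```text
clk 22.98 pos [ 512.1 -215.3  178.8] yaw 89.1 q1 -0.40 q6 -0.39
dp [-0.666  0.032  1.471] rotz 14.85 F [ 0.2 -0.4  0.9] open 0.600 gf 0.0
[[409.33297372  38.8927512 ]
 [323.17208495  37.36863966]
 [502.64126507  36.71418182]
 [421.27144446 -70.2664173 ]
 [319.12982318 225.88077083]]
```

View pics/s3.png

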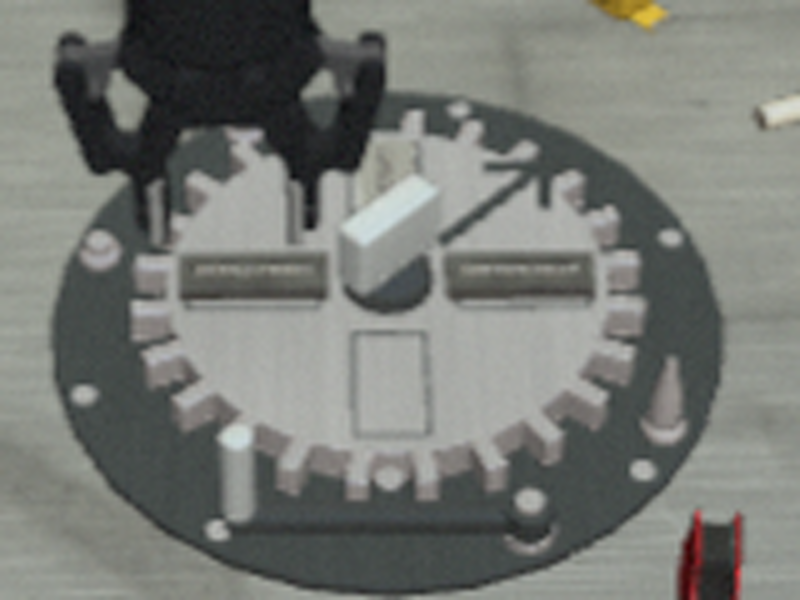

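All three coupons lie well centred: left (253,277), right (520,277) and top (390,170). Now the pawl.

Emit:
play_rows(
  dp=[
    [-0.3, 0.03, 0],
    [-0.62, 0.03, 0],
    [-0.62, 0.03, 0],
    [-0.62, 0.03, 0],
    [-0.62, 0.03, 0],
  ],
  rot=[
    [0, 0, 1.1],
    [0, 0, 2.2],
    [0, 0, 3.3],
    [0, 0, 4.4],
    [0, 0, 5.5],
  ],
  fingers=0.7,
)

```text
clock: 23.5
eef_pos: [512.9, -240.8, 178.8]
tcp_rot: [-3.141, 0.0, 0.973]
contact_force: [0.6, -0.0, -0.1]
opening: 0.699
grasp_force: 0.0
```

Emit:
play_rows(
  dp=[
    [0, 0, 0],
    [0, 0, 0],
    [0, 0, 0],
    [0, 0, 0],
    [0, 0, 0],
  ],
  rot=[
    [0, 0, 1.1],
    [0, 0, 2.2],
    [0, 0, 3.3],
    [0, 0, 4.4],
    [0, 0, 5.5],
  ],
)

```text
clock: 23.92
eef_pos: [512.9, -240.5, 178.8]
tcp_rot: [-3.141, 0.0, 0.397]
contact_force: [0.5, 0.6, 0.0]
opening: 0.7
grasp_force: 0.0
```

Emit:
play_rows(
  dp=[
    [0, 0, 0],
    [0, 0, 0],
    [0, 0, 0],
    [0, 0, 0.5],
    [0, 0, 1.0],
  ],
  rot=[
    [0, 0, 1.1],
    [0, 0, 1.5],
    [0, 0, 1.5],
    [0, 0, 1.5],
    [0, 0, 1.5],
  ],
)

```text
clock: 24.33
eef_pos: [513.9, -241.3, 139.6]
tcp_rot: [3.14, -0.002, 0.248]
contact_force: [0.2, -0.3, 0.3]
opening: 0.704
grasp_force: 0.0
```

```bash
python3 - <<'E'
from h import *
to(513.2,-240.5,50,14)
g=cam("wrist"); print(w2p(g,[[513.2,-240.5,79]]))
# handle top: bright blob near the prediction
u,v=w2p(g,[[513.2,-240.5,79]])[0].astype(int); im=cv2.cvtColor(g["color"],cv2.COLOR_RGB2GRAY); b=np.zeros_like(im); b[max(v-50,0):v+50,u-50:u+50]=(im[max(v-50,0):v+50,u-50:u+50]>190)*255
n,l,st,ce=cv2.connectedComponentsWithStats(b)
for i in range(1,n):
  if st[i,4]>60: print(st[i],ce[i],p2w(g,[ce[i]],79))
E
```

```text
clk 24.33 pos [ 513.9 -241.3  139.6] yaw 14.2 q1 -0.44 q6 0.88
dp [-0.018 -0.027  2.239] rotz 0.03 F [ 0.2 -0.3  0.3] open 0.704 gf 0.0
[[313.68149234 214.48435619]]
[308 206  19  18 272] [317.06617647 214.61764706] [[ 513.65007001 -242.67221517   79.        ]]
```

Emit:
play_rows(
  dp=[
    [0, 0.02, 0.6],
    [0, 0.02, 1.2],
    [0, 0.02, 1.8],
    [0, 0.02, 2.2],
    [0, 0.02, 2.2],
  ],
  rot=[
    [0, 0, 0],
    [0, 0, 0],
    [0, 0, 0],
    [0, 0, 0],
    [0, 0, 0],
  ],
)

```text
clock: 24.8
eef_pos: [510.9, -240.7, 48.1]
tcp_rot: [-3.138, 0.004, 0.247]
contact_force: [-0.2, 0.8, 0.5]
opening: 0.703
grasp_force: 0.0
```

Emit:
play_rows(
  dp=[
    [0, 0, 0],
    [0, 0, 0],
    [0, 0, 0],
  ],
  rot=[
    [0, 0, 0],
    [0, 0, 0],
    [0, 0, 0],
  ],
  fingers=0.38,
  grip_force=20,
)

```text
clock: 25.05
eef_pos: [513.8, -242.4, 52.4]
tcp_rot: [3.14, -0.002, 0.245]
contact_force: [0.1, 0.5, 0.0]
opening: 0.381
grasp_force: 0.0
```

Emit:
play_rows(
  dp=[
    [-0.03, 0.16, 0],
    [-0.06, 0.33, 0],
    [-0.08, 0.5, 0],
    [-0.1, 0.66, 0],
    [-0.1, 0.83, 0],
  ],
  rot=[
    [0, 0, 0],
    [0, 0, 0],
    [0, 0, 0],
    [0, 0, 0],
    [0, 0, 0],
  ],
)

```text
clock: 25.47
eef_pos: [516.9, -276.1, 51.0]
tcp_rot: [-3.142, 0.0, 0.244]
contact_force: [-1.4, 0.2, -0.4]
opening: 0.382
grasp_force: 0.5
```

Emit:
play_rows(
  dp=[
    [0, 0.17, 0],
    [0.02, 0.35, 0],
    [0.04, 0.52, 0],
    [0.07, 0.7, 0],
    [0.1, 0.92, 0],
  ],
  rot=[
    [0, 0, 0],
    [0, 0, 0],
    [0, 0, 0],
    [0, 0, 0],
    [0, 0, 0],
  ],
)

```text
clock: 25.88
eef_pos: [529.9, -310.5, 50.8]
tcp_rot: [-3.141, 0.0, 0.245]
contact_force: [-0.4, 1.8, -0.3]
opening: 0.379
grasp_force: 0.4
```

Emit:
play_rows(
  dp=[
    [0, 0, 0],
    [0, 0, 0],
    [0, 0, 0],
  ],
  rot=[
    [0, 0, 0],
    [0, 0, 0],
    [0, 0, 0],
  ],
)

```text
clock: 26.13
eef_pos: [529.8, -310.0, 50.8]
tcp_rot: [-3.142, -0.0, 0.244]
contact_force: [-0.4, -0.4, 0.0]
opening: 0.382
grasp_force: 0.0
```

```bash
cat >> h.py <<'E'
def handle(g,guess,z=79,rad=60):
    u,v=w2p(g,[list(guess)+[z]])[0].astype(int); im=cv2.cvtColor(g["color"],cv2.COLOR_RGB2GRAY); b=np.zeros_like(im)
    sl=(slice(max(v-rad,0),max(v+rad,0)),slice(max(u-rad,0),u+rad)); b[sl]=(im[sl]>190)*255
    n,l,st,ce=cv2.connectedComponentsWithStats(b)
    for i in range(1,n):
        if st[i,4]>15: print(st[i],p2w(g,[ce[i]],z).round(1))
E
python3 - <<'E'
from h import *
to(530,-307,50,14)
handle(cam("wrist"),(530,-305)); handle(cam("side"),(530,-305),rad=25)
E
```

```text
clk 26.13 pos [ 529.8 -310.    50.8] yaw 14.0 q1 -0.53 q6 0.79
dp [ 0.022 -0.071  0.02 ] rotz 0.0 F [-0.4 -0.4  0. ] open 0.382 gf 0.0
[286 285  35  30 815] [[ 527. -306.   79.]]
```

The pawl is out at about 0.49 rad. Next: rise and go over the hub.

Emit:
play_rows(
  dp=[
    [0, 0, 0],
    [0, 0, -0.3],
    [0, 0, -1.0],
    [0, 0, -1.9],
    [0, 0, -2.7],
  ],
  rot=[
    [0, 0, 0],
    [0, 0, 0],
    [0, 0, 0],
    [0, 0, 0],
    [0, 0, 0],
  ],
  fingers=0.6,
)

```text
clock: 26.65
eef_pos: [529.6, -309.7, 161.0]
tcp_rot: [-3.141, 0.0, 0.245]
contact_force: [1.0, -0.1, 0.9]
opening: 0.596
grasp_force: 0.0
```

Emit:
play_rows(
  dp=[
    [0.4, -0.75, -0.3],
    [0.85, -1.5, -0.5],
    [1.3, -2.3, -0.5],
    [1.75, -3.1, -0.5],
    [2.2, -3.9, -0.5],
  ],
  rot=[
    [0, 0, 0],
    [0, 0, 0],
    [0, 0, 0],
    [0, 0, 0],
    [0, 0, 0],
  ],
)

```text
clock: 27.07
eef_pos: [577.7, -135.7, 180.4]
tcp_rot: [3.141, -0.001, 0.244]
contact_force: [0.8, -0.3, -0.6]
opening: 0.598
grasp_force: 0.0
```

Emit:
play_rows(
  dp=[
    [0.42, -0.77, 0],
    [0.42, -0.77, 0],
    [0.42, -0.77, 0],
    [0.42, -0.77, 0],
    [0.42, -0.77, 0],
  ],
  rot=[
    [0, 0, -1.0],
    [0, 0, -2.0],
    [0, 0, -3.0],
    [0, 0, -4.0],
    [0, 0, -5.0],
  ],
)

```text
clock: 27.48
eef_pos: [586.3, -102.8, 179.9]
tcp_rot: [3.141, -0.0, 0.774]
contact_force: [-0.2, -0.3, 0.2]
opening: 0.601
grasp_force: 0.0
```

Emit:
play_rows(
  dp=[
    [0, 0, 0],
    [0, 0, 0],
    [0, 0, 0],
  ],
  rot=[
    [0, 0, 0],
    [0, 0, 0],
    [0, 0, 0],
  ],
)

```text
clock: 27.73
eef_pos: [586.2, -103.4, 179.4]
tcp_rot: [3.141, -0.0, 0.765]
contact_force: [-0.0, -0.1, -0.1]
opening: 0.601
grasp_force: 0.0
```

```bash
python3 - <<'E'
from h import *
to(586.3,-103.5,56,44)
g=cam("wrist"); c=np.array([586.3,-103.5]); u,v=w2p(g,[[*c,86]])[0].astype(int)
im=cv2.cvtColor(g["color"],cv2.COLOR_RGB2GRAY); print(u,v,im[v,u])
for th in (195,210,222):
  m=np.zeros_like(im); sl=(slice(max(v-60,0),v+60),slice(u-60,u+60)); m[sl]=(im[sl]>th)*255
  n,l,st,ce=cv2.connectedComponentsWithStats(m)
  for i in range(1,n):
    if st[i,4]>300:
      p=np.argwhere(l==i)[:,::-1]; rr=cv2.minAreaRect(p2w(g,p,86)[:,:2].astype(np.float32)); print(th,st[i],rr)
E
```

```text
clk 27.73 pos [ 586.2 -103.4  179.4] yaw 43.8 q1 -0.18 q6 0.63
dp [-2.000e-03  3.000e-03  3.085e+00] rotz -0.03 F [-0.  -0.1 -0.1] open 0.601 gf 0.0
316 196 218
195 [ 307  164   22   66 1404] ((586.4674682617188, -104.49470520019531), (51.47161865234375, 15.717178344726562), 44.38884735107422)
210 [ 308  165   20   64 1198] ((586.5177001953125, -104.47590637207031), (49.77092361450195, 14.177703857421875), 44.33660125732422)
```

Emit:
play_rows(
  dp=[
    [0, 0.025, 0.7],
    [0, 0.025, 1.5],
    [0, 0.025, 2.3],
    [0, 0.025, 2.8],
    [0, 0.025, 3.0],
  ],
  rot=[
    [0, 0, 0],
    [0, 0, 0],
    [0, 0, -0.08],
    [0, 0, -0.08],
    [0, 0, -0.08],
  ],
)

```text
clock: 28.2
eef_pos: [584.8, -103.8, 55.8]
tcp_rot: [-3.138, 0.003, 0.775]
contact_force: [-1.0, 0.3, 0.6]
opening: 0.597
grasp_force: 0.0
```

Emit:
play_rows(
  dp=[
    [0, 0, 0.05],
    [0, 0, 0.05],
    [0, 0, 0.05],
  ],
  rot=[
    [0, 0, 0],
    [0, 0, 0],
    [0, 0, 0],
  ],
)

```text
clock: 28.45
eef_pos: [588.0, -104.3, 58.3]
tcp_rot: [3.14, -0.001, 0.776]
contact_force: [-0.5, -0.0, 1.0]
opening: 0.601
grasp_force: 0.0
```

Emit:
play_rows(
  dp=[
    [0, 0, 0],
    [0, 0, 0],
    [0, 0, 0],
    [0, 0, 0],
    [0, 0, 0],
  ],
  rot=[
    [0, 0, 0],
    [0, 0, 0],
    [0, 0, 0],
    [0, 0, 0],
    [0, 0, 0],
  ],
  fingers=0.0,
  grip_force=60,
)

```text
clock: 28.87
eef_pos: [586.3, -103.0, 58.1]
tcp_rot: [-3.14, -0.0, 0.776]
contact_force: [-5.3, 5.9, 10.8]
opening: 0.224
grasp_force: 61.1
```

Emit:
play_rows(
  dp=[
    [0, 0, 0],
    [0, 0, 0],
    [0, 0, 0],
    [0, 0, 0],
    [0, 0, 0],
  ],
  rot=[
    [0, 0, 0.05],
    [0, 0, 0.15],
    [0, 0, 0.3],
    [0, 0, 0.5],
    [0, 0, 0.75],
  ],
)

```text
clock: 29.28
eef_pos: [586.3, -103.1, 58.1]
tcp_rot: [-3.14, -0.0, 0.697]
contact_force: [-5.9, 6.2, 9.9]
opening: 0.228
grasp_force: 61.1
```

Emit:
play_rows(
  dp=[
    [0, 0, 0],
    [0, 0, 0],
    [0, 0, 0],
    [0, 0, 0],
    [0, 0, 0],
  ],
  rot=[
    [0, 0, 0.3],
    [0, 0, 0.62],
    [0, 0, 0.95],
    [0, 0, 1.3],
    [0, 0, 1.65],
  ],
)

```text
clock: 29.7
eef_pos: [586.4, -103.2, 58.1]
tcp_rot: [-3.14, 0.0, 0.523]
contact_force: [-4.9, 4.9, 10.0]
opening: 0.224
grasp_force: 61.0
```

Emit:
play_rows(
  dp=[
    [0, 0, 0],
    [0, 0, 0],
    [0, 0, 0],
    [0, 0, 0],
    [0, 0, 0],
  ],
  rot=[
    [0, 0, 0.35],
    [0, 0, 0.7],
    [0, 0, 1.05],
    [0, 0, 1.4],
    [0, 0, 1.75],
  ],
)

```text
clock: 30.12
eef_pos: [586.4, -103.3, 58.1]
tcp_rot: [-3.14, 0.0, 0.34]
contact_force: [-5.3, 5.1, 9.6]
opening: 0.221
grasp_force: 61.0
```

Emit:
play_rows(
  dp=[
    [0, 0, 0],
    [0, 0, 0],
    [0, 0, 0],
    [0, 0, 0],
    [0, 0, 0],
  ],
  rot=[
    [0, 0, 0.35],
    [0, 0, 0.7],
    [0, 0, 1.05],
    [0, 0, 1.4],
    [0, 0, 1.75],
  ],
)

```text
clock: 30.53
eef_pos: [586.5, -103.4, 58.1]
tcp_rot: [-3.141, 0.0, 0.157]
contact_force: [-5.8, 4.0, 9.9]
opening: 0.223
grasp_force: 60.9
```

Emit:
play_rows(
  dp=[
    [0, 0, 0],
    [0, 0, 0],
    [0, 0, 0],
    [0, 0, 0],
    [0, 0, 0],
  ],
  rot=[
    [0, 0, 0.35],
    [0, 0, 0.7],
    [0, 0, 1.05],
    [0, 0, 1.4],
    [0, 0, 1.75],
  ],
)

```text
clock: 30.95
eef_pos: [586.5, -103.5, 58.1]
tcp_rot: [-3.141, 0.001, -0.026]
contact_force: [-4.2, 3.9, 9.3]
opening: 0.222
grasp_force: 60.9
```

Emit:
play_rows(
  dp=[
    [0, 0, 0],
    [0, 0, 0],
    [0, 0, 0],
    [0, 0, 0],
    [0, 0, 0],
  ],
  rot=[
    [0, 0, 0.35],
    [0, 0, 0.7],
    [0, 0, 1.05],
    [0, 0, 1.4],
    [0, 0, 1.75],
  ],
)

```text
clock: 31.37
eef_pos: [586.5, -103.6, 58.2]
tcp_rot: [-3.141, 0.001, -0.21]
contact_force: [-5.1, 3.8, 9.8]
opening: 0.222
grasp_force: 60.9
```

Emit:
play_rows(
  dp=[
    [0, 0, 0],
    [0, 0, 0],
    [0, 0, 0],
    [0, 0, 0],
    [0, 0, 0],
  ],
  rot=[
    [0, 0, 0.35],
    [0, 0, 0.7],
    [0, 0, 1.05],
    [0, 0, 1.4],
    [0, 0, 1.75],
  ],
)

```text
clock: 31.78
eef_pos: [586.4, -103.7, 58.1]
tcp_rot: [-3.141, 0.001, -0.393]
contact_force: [-6.2, 2.9, 9.0]
opening: 0.222
grasp_force: 60.9
```

Emit:
play_rows(
  dp=[
    [0, 0, 0],
    [0, 0, 0],
    [0, 0, 0],
    [0, 0, 0],
    [0, 0, 0],
  ],
  rot=[
    [0, 0, 0.33],
    [0, 0, 0.63],
    [0, 0, 0.9],
    [0, 0, 1.15],
    [0, 0, 1.35],
  ],
)

```text
clock: 32.2
eef_pos: [586.4, -103.8, 58.1]
tcp_rot: [3.142, 0.001, -0.534]
contact_force: [-5.5, 1.2, 8.8]
opening: 0.223
grasp_force: 61.0
```

Emit:
play_rows(
  dp=[
    [0, 0, 0],
    [0, 0, 0],
    [0, 0, 0],
    [0, 0, 0],
    [0, 0, 0],
  ],
  rot=[
    [0, 0, 0],
    [0, 0, 0],
    [0, 0, 0],
    [0, 0, 0],
    [0, 0, 0],
  ],
)

```text
clock: 32.62
eef_pos: [586.4, -103.8, 58.1]
tcp_rot: [-3.141, 0.001, -0.533]
contact_force: [-4.3, 2.0, 9.6]
opening: 0.22
grasp_force: 61.0
```

```bash
python3 - <<'E'
from h import *
to(586.5,-104.5,56,-31)
g=cam("wrist"); cv2.imwrite("pics/w9.png",g["color"][:,:,::-1])
a=cv2.resize(cam("side")["color"][200:320,240:400,::-1],(480,360),interpolation=cv2.INTER_CUBIC)
b=cv2.resize(g["color"][:,:,::-1],(320,200),interpolation=cv2.INTER_AREA); c=np.zeros((560,480,3),np.uint8); c[:360]=a; c[360:,:320]=b; cv2.imwrite("pics/comp.png",c)
E
```

```text
clk 32.62 pos [ 586.4 -103.8   58.1] yaw -30.5 q1 -0.18 q6 1.93
dp [0.011 0.014 0.052] rotz 0.08 F [-4.3  2.   9.6] open 0.220 gf 61.0
```

View pics/comp.png

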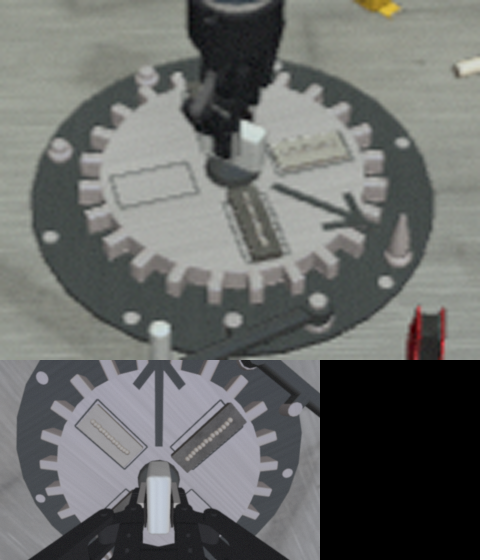

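The table is turned with the arrow at the tall post. Coupons still on their outlines, handle out at (160,335). Releasing and moving to the handle.

Emit:
play_rows(
  dp=[
    [0, 0, 0],
    [0, 0, 0],
    [0, 0, 0],
    [0, 0, -0.1],
    [0, 0, -0.5],
  ],
  rot=[
    [0, 0, 0],
    [0, 0, 0],
    [0, 0, 0],
    [0, 0, 0],
    [0, 0, 0],
  ],
  fingers=0.6,
)

```text
clock: 33.13
eef_pos: [585.5, -103.8, 75.3]
tcp_rot: [3.14, 0.003, -0.532]
contact_force: [-0.3, 0.6, 0.5]
opening: 0.607
grasp_force: 0.0
```

Emit:
play_rows(
  dp=[
    [0, 0, -0.6],
    [0, 0, -1.3],
    [0, 0, -2.0],
    [0, 0, -2.5],
    [0, 0, -2.5],
  ],
  rot=[
    [0, 0, 0],
    [0, 0, 0],
    [0, 0, 0],
    [0, 0, 0],
    [0, 0, 0],
  ],
)

```text
clock: 33.55
eef_pos: [589.6, -104.6, 181.8]
tcp_rot: [-3.139, -0.007, -0.532]
contact_force: [0.9, -0.3, 0.9]
opening: 0.598
grasp_force: 0.0
```

```bash
python3 - <<'E'
from h import *
to(527,-305,180,14)
g=cam("wrist"); c=np.array([586.3,-103.5]); u,v=w2p(g,[[*c,86]])[0].astype(int)
im=cv2.cvtColor(g["color"],cv2.COLOR_RGB2GRAY)
for th in (195,210):
  m=np.zeros_like(im); sl=(slice(max(v-60,0),v+60),slice(u-60,u+60)); m[sl]=(im[sl]>th)*255
  n,l,st,ce=cv2.connectedComponentsWithStats(m)
  for i in range(1,n):
    if st[i,4]>300:
      p=np.argwhere(l==i)[:,::-1]; print(th,st[i],cv2.minAreaRect(p2w(g,p,86)[:,:2].astype(np.float32)))
print(w2p(g,[[718,-185,60]]))
E
```

```text
clk 33.55 pos [ 589.6 -104.6  181.8] yaw -30.5 q1 -0.18 q6 1.93
dp [1.194 5.112 0.041] rotz -7.42 F [ 0.9 -0.3  0.9] open 0.598 gf 0.0
195 [ 309  167   22   66 1370] ((586.6248779296875, -106.13802337646484), (15.653478622436523, 52.11980438232422), 59.03566360473633)
210 [ 310  168   19   64 1096] ((586.74609375, -106.08186340332031), (13.916279792785645, 50.53783416748047), 59.09581756591797)
[[321.43421841 -23.82320519]]
```

Emit:
play_rows(
  dp=[
    [0.2, 0.85, 0],
    [0.43, 1.7, 0],
    [0.64, 2.55, 0],
    [0.85, 3.4, 0],
    [1.07, 4.25, 0],
  ],
  rot=[
    [0, 0, 0],
    [0, 0, 0],
    [0, 0, 0],
    [0, 0, 0],
    [0, 0, 0],
  ],
)

```text
clock: 34.02
eef_pos: [536.2, -273.3, 175.7]
tcp_rot: [3.141, 0.002, -0.532]
contact_force: [0.5, -0.7, 0.1]
opening: 0.601
grasp_force: 0.0
```

Emit:
play_rows(
  dp=[
    [0.21, 0.85, 0],
    [0.21, 0.85, 0],
    [0.21, 0.85, 0],
    [0.21, 0.85, 0],
    [0.21, 0.85, 0],
  ],
  rot=[
    [0, 0, -1.1],
    [0, 0, -2.2],
    [0, 0, -3.3],
    [0, 0, -4.4],
    [0, 0, -5.5],
  ],
)

```text
clock: 34.43
eef_pos: [526.6, -305.9, 175.5]
tcp_rot: [-3.14, 0.002, 0.048]
contact_force: [-0.3, -0.8, -0.8]
opening: 0.602
grasp_force: 0.0
```

Emit:
play_rows(
  dp=[
    [0, 0, 0],
    [0, 0, 0],
    [0, 0, 0.3],
    [0, 0, 0.6],
    [0, 0, 0.6],
  ],
  rot=[
    [0, 0, -1.0],
    [0, 0, -1.9],
    [0, 0, -1.9],
    [0, 0, -1.9],
    [0, 0, -1.9],
  ],
)

```text
clock: 34.85
eef_pos: [525.5, -304.7, 149.0]
tcp_rot: [-3.138, 0.004, 0.239]
contact_force: [0.4, 1.2, 0.1]
opening: 0.602
grasp_force: 0.0
```

```bash
python3 - <<'E'
from h import *
to(527,-306,50,14)
handle(cam("wrist"),(527,-306))
E
```

```text
clk 34.85 pos [ 525.5 -304.7  149. ] yaw 13.7 q1 -0.53 q6 0.80
dp [0.037 0.049 2.475] rotz -0.05 F [0.4 1.2 0.1] open 0.602 gf 0.0
[309 199  19  18 273] [[ 526.4 -306.1   79. ]]
```

Emit:
play_rows(
  dp=[
    [0, 0, 0.6],
    [0, 0, 1.2],
    [0, 0, 1.8],
    [0, 0, 2.4],
    [0, 0, 2.5],
  ],
  rot=[
    [0, 0, 0],
    [0, 0, 0],
    [0, 0, 0],
    [0, 0, 0],
    [0, 0, 0],
  ],
)

```text
clock: 35.32
eef_pos: [525.1, -304.4, 49.0]
tcp_rot: [-3.137, 0.004, 0.241]
contact_force: [-0.8, -0.2, -0.4]
opening: 0.601
grasp_force: 0.0
```

Emit:
play_rows(
  dp=[
    [0, 0, 0],
    [0, 0, 0],
    [0, 0, 0],
  ],
  rot=[
    [0, 0, 0],
    [0, 0, 0],
    [0, 0, 0],
  ],
  fingers=0.38,
  grip_force=20,
)

```text
clock: 35.57
eef_pos: [528.4, -306.4, 54.4]
tcp_rot: [3.14, -0.002, 0.242]
contact_force: [0.1, -0.6, -0.2]
opening: 0.38
grasp_force: 0.0
```

Emit:
play_rows(
  dp=[
    [-0.02, -0.18, 0],
    [-0.04, -0.36, 0],
    [-0.05, -0.54, 0],
    [-0.04, -0.72, 0],
    [-0.03, -0.9, 0],
  ],
  rot=[
    [0, 0, 0],
    [0, 0, 0],
    [0, 0, 0],
    [0, 0, 0],
    [0, 0, 0],
  ],
)

```text
clock: 35.98
eef_pos: [517.4, -270.3, 53.2]
tcp_rot: [3.141, -0.0, 0.243]
contact_force: [-0.8, -1.8, 0.4]
opening: 0.378
grasp_force: 0.5
```

Emit:
play_rows(
  dp=[
    [0.01, -0.16, 0],
    [0.03, -0.32, 0],
    [0.05, -0.48, 0],
    [0.08, -0.62, 0],
    [0.1, -0.74, 0],
  ],
  rot=[
    [0, 0, 0],
    [0, 0, 0],
    [0, 0, 0],
    [0, 0, 0],
    [0, 0, 0],
  ],
)

```text
clock: 36.4
eef_pos: [514.4, -240.8, 52.8]
tcp_rot: [-3.142, 0.0, 0.243]
contact_force: [0.0, -2.4, -0.1]
opening: 0.377
grasp_force: 0.4
```

Emit:
play_rows(
  dp=[
    [0, -0.02, 0],
    [0, -0.04, 0],
    [0, -0.06, 0],
    [0, -0.08, 0],
    [0, -0.1, 0],
  ],
  rot=[
    [0, 0, 0],
    [0, 0, 0],
    [0, 0, 0],
    [0, 0, 0],
    [0, 0, 0],
  ],
)

```text
clock: 36.82
eef_pos: [513.7, -237.8, 52.9]
tcp_rot: [3.141, -0.0, 0.242]
contact_force: [1.6, -0.7, 0.4]
opening: 0.377
grasp_force: 0.4
```

```bash
python3 - <<'E'
from h import *
to(513,-237,50,14)
handle(cam("wrist"),(513.5,-241.5))
E
```

```text
clk 36.82 pos [ 513.7 -237.8   52.9] yaw 13.9 q1 -0.44 q6 0.89
dp [-0.012 -0.024  0.073] rotz -0.02 F [ 1.6 -0.7  0.4] open 0.377 gf 0.4
[321 285  33  29 742] [[ 513.  -247.6   79. ]]
```

Emit:
play_rows(
  dp=[
    [0, -0.02, 0],
    [0, -0.04, 0],
    [0, -0.06, 0],
    [0, -0.08, 0],
    [0, -0.09, 0],
  ],
  rot=[
    [0, 0, 0],
    [0, 0, 0],
    [0, 0, 0],
    [0, 0, 0],
    [0, 0, 0],
  ],
)

```text
clock: 37.28
eef_pos: [512.6, -234.0, 52.9]
tcp_rot: [-3.142, -0.0, 0.243]
contact_force: [0.9, 0.7, -0.0]
opening: 0.381
grasp_force: 0.5
```

Emit:
play_rows(
  dp=[
    [0, -0.01, 0],
    [0, -0.02, 0],
    [0, -0.03, 0],
    [0, -0.03, 0],
    [0, -0.03, 0],
  ],
  rot=[
    [0, 0, 0],
    [0, 0, 0],
    [0, 0, 0],
    [0, 0, 0],
    [0, 0, 0],
  ],
)

```text
clock: 37.7
eef_pos: [512.4, -233.0, 52.9]
tcp_rot: [3.142, -0.0, 0.243]
contact_force: [0.6, -2.0, -0.7]
opening: 0.378
grasp_force: 0.8
```

```bash
python3 - <<'E'
from h import *
to(513,-237,50,14)
handle(cam("wrist"),(513.5,-241.5))
E
```

```text
clk 37.70 pos [ 512.4 -233.    52.9] yaw 13.9 q1 -0.43 q6 0.90
dp [-0.009  0.101  0.072] rotz -0.02 F [ 0.6 -2.  -0.7] open 0.378 gf 0.8
[321 282  33  29 744] [[ 513.1 -242.5   79. ]]
```

Emit:
play_rows(
  dp=[
    [0, -0.01, 0],
    [0, -0.02, 0],
    [0, -0.03, 0],
    [0, -0.04, 0],
    [0, -0.04, 0],
  ],
  rot=[
    [0, 0, 0],
    [0, 0, 0],
    [0, 0, 0],
    [0, 0, 0],
    [0, 0, 0],
  ],
)

```text
clock: 38.17
eef_pos: [512.4, -232.7, 53.0]
tcp_rot: [3.139, -0.001, 0.243]
contact_force: [0.9, -9.5, -3.6]
opening: 0.378
grasp_force: 4.7
```

```bash
python3 - <<'E'
from h import *
to(513,-237,50,14)
handle(cam("wrist"),(513.5,-241.5))
E
```

```text
clk 38.17 pos [ 512.4 -232.7   53. ] yaw 13.9 q1 -0.43 q6 0.90
dp [-0.012  0.108  0.075] rotz -0.01 F [ 0.9 -9.5 -3.6] open 0.378 gf 4.7
[322 282  33  29 740] [[ 513.1 -242.4   79. ]]
```

At the home stop. Backing off, rising and checking numerically from above.

Emit:
play_rows(
  dp=[
    [0, 0.1, 0],
    [0, 0.2, 0],
    [0, 0.2, 0],
    [0, 0.2, 0],
    [0, 0.2, 0],
  ],
  rot=[
    [0, 0, 0],
    [0, 0, 0],
    [0, 0, 0],
    [0, 0, 0],
    [0, 0, 0],
  ],
)

```text
clock: 38.63
eef_pos: [513.6, -238.9, 52.8]
tcp_rot: [-3.141, 0.0, 0.242]
contact_force: [0.5, -1.7, -0.2]
opening: 0.379
grasp_force: 0.0
```

Emit:
play_rows(
  dp=[
    [0, 0, 0],
    [0, 0, -0.7],
    [0, 0, -1.6],
    [0, 0, -2.5],
    [0, 0, -3.3],
  ],
  rot=[
    [0, 0, 0],
    [0, 0, 0],
    [0, 0, 0],
    [0, 0, 0],
    [0, 0, 0],
  ],
  fingers=0.6,
)

```text
clock: 39.05
eef_pos: [513.7, -238.9, 186.8]
tcp_rot: [-3.142, -0.0, 0.243]
contact_force: [0.9, -0.7, -0.1]
opening: 0.597
grasp_force: 0.0
```

Emit:
play_rows(
  dp=[
    [-0.6, 0, -0.7],
    [-1.3, 0, -1.4],
    [-2.0, 0, -2.1],
    [-2.5, 0, -2.8],
    [-3.0, 0, -3.4],
  ],
  rot=[
    [0, 0, 0],
    [0, 0, 0],
    [0, 0, 0],
    [0, 0, 0],
    [0, 0, 0],
  ],
)

```text
clock: 39.47
eef_pos: [396.1, -267.9, 322.8]
tcp_rot: [3.141, -0.001, 0.243]
contact_force: [-0.0, 0.1, 0.4]
opening: 0.599
grasp_force: 0.0
```

Emit:
play_rows(
  dp=[
    [0, 0, 0],
    [0, 0, 0],
    [0, 0, 0],
    [0, 0, 0],
    [0, 0, 0],
  ],
  rot=[
    [0, 0, 0],
    [0, 0, 0],
    [0, 0, 0],
    [0, 0, 0],
    [0, 0, 0],
  ],
)

```text
clock: 39.88
eef_pos: [397.5, -267.4, 319.5]
tcp_rot: [-3.14, 0.001, 0.243]
contact_force: [0.4, 0.8, -0.6]
opening: 0.601
grasp_force: 0.0
```

```bash
python3 - <<'E'
from h import *
to(513,-237,50,14)
g=cam("wrist"); handle(g,(513.3,-242.5),rad=25)
c=np.array([586.5,-104.5]);print(w2p(g,[[*c,32]]))
# rectify at z=41 around the centre, 2 px/mm, and find dark blobs on the disc
N=280;ys,xs=np.mgrid[0:N,0:N]; X=np.c_[c[0]-140+xs.ravel(),c[1]+140-ys.ravel(),np.full(N*N,41)]
for n,f in(("wrist",g),("side",cam("side"))):
  p=w2p(f,X).astype(np.float32).reshape(N,N,2); im=cv2.remap(cv2.cvtColor(f["color"],cv2.COLOR_RGB2GRAY),p[...,0],p[...,1],cv2.INTER_LINEAR)
  R=np.hypot(xs-140,ys-140); m=((im<130)&(R>27)&(R<116)).astype(np.uint8); m=cv2.morphologyEx(m,cv2.MORPH_OPEN,np.ones((11,11),np.uint8))
  k,l,st,ce=cv2.connectedComponentsWithStats(m)
  for i in range(1,k):
    if st[i,4]>500:
      rr=cv2.minAreaRect(np.argwhere(l==i)[:,::-1].astype(np.float32)); e=np.array([rr[0][0]-140,140-rr[0][1]]); print(n,"off",e.round(1),"r %.1f ang %.1f"%(np.hypot(*e),np.degrees(np.arctan2(e[1],e[0]))),np.round(rr[1],0),"rect",round(-rr[2],1))
E
```

```text
clk 39.88 pos [ 397.5 -267.4  319.5] yaw 13.9 q1 -0.60 q6 0.73
dp [ 2.996 -0.029  6.734] rotz -0.01 F [ 0.4  0.8 -0.6] open 0.601 gf 0.0
[315  41  10  12  70] [[ 511.9 -242.9   79. ]]
[[211.57455866 -57.75504668]]
wrist off [28.9  7.2] r 29.8 ang 14.0 [232. 172.] rect -76.0
side off [-26.5  88.5] r 92.4 ang 106.7 [47. 21.] rect -90.0
side off [ 15.6 -65.6] r 67.4 ang -76.7 [83. 30.] rect -75.1
```

Emit:
play_rows(
  dp=[
    [-0.7, 0.6, 0],
    [-1.4, 1.2, 0],
    [-2.0, 1.8, 0],
    [-2.6, 2.4, 0],
    [-3.0, 3.0, 0],
  ],
  rot=[
    [0, 0, 0],
    [0, 0, 0],
    [0, 0, 0],
    [0, 0, 0],
    [0, 0, 0],
  ],
)

```text
clock: 40.4
eef_pos: [308.2, -414.4, 320.3]
tcp_rot: [-3.141, 0.001, 0.243]
contact_force: [1.2, 0.8, 0.5]
opening: 0.597
grasp_force: 0.0
```

Emit:
play_rows(
  dp=[
    [0, 0, 0],
    [0, 0, 0],
    [0, 0, 0],
    [0, 0, 0],
    [0, 0, 0],
  ],
  rot=[
    [0, 0, 0],
    [0, 0, 0],
    [0, 0, 0],
    [0, 0, 0],
    [0, 0, 0],
  ],
)

```text
clock: 40.82
eef_pos: [310.2, -412.4, 320.8]
tcp_rot: [-3.141, -0.0, 0.244]
contact_force: [0.4, 0.4, -0.6]
opening: 0.594
grasp_force: 0.0
```

```bash
python3 - <<'E'
from h import *
c=np.array([586.5,-104.5]); N=280;ys,xs=np.mgrid[0:N,0:N]
for z in (41,38):
 X=np.c_[c[0]-140+xs.ravel(),c[1]+140-ys.ravel(),np.full(N*N,z)]
 for n in("side","scene"):
  f=cam(n); p=w2p(f,X).astype(np.float32).reshape(N,N,2); im=cv2.remap(f["color"],p[...,0],p[...,1],cv2.INTER_LINEAR)
  g=cv2.cvtColor(im,cv2.COLOR_RGB2GRAY); R=np.hypot(xs-140,ys-140); disc=(R>27)&(R<114)
  br=(im[...,0].astype(int)-im[...,2]) # coupon beige vs. disc mauve
  a=g<130 if z==41 else (cv2.GaussianBlur(br.astype(np.float32),(0,0),2)>np.median(br[disc])+6)
  m=cv2.morphologyEx((a&disc).astype(np.uint8),cv2.MORPH_OPEN,np.ones((9,9),np.uint8))
  k,l,st,ce=cv2.connectedComponentsWithStats(m)
  for i in range(1,k):
    if st[i,4]>500:
      rr=cv2.minAreaRect(np.argwhere(l==i)[:,::-1].astype(np.float32)); e=np.array([rr[0][0]-140,140-rr[0][1]]); print(z,n,e.round(1),"r %.1f ang %.1f"%(np.hypot(*e),np.degrees(np.arctan2(e[1],e[0]))),np.round(rr[1],0),"rect",round(-rr[2],1))
  if n=="side":
    for a0 in (14,-76,-166,104):
      q=np.radians(a0); x,y=int(140+68*np.cos(q)),int(140-68*np.sin(q)); print(a0,im[y-6:y+7,x-6:x+7].reshape(-1,3).mean(0).round())
s=telemetry.sense(); print(s["clock"],s["eef_pos"])
E
```

```text
41 side [-22.   86.5] r 89.3 ang 104.3 [49. 30.] rect -81.9
41 side [ 15.1 -65.7] r 67.4 ang -77.0 [83. 29.] rect -75.3
14 [174. 176. 173.]
-76 [110. 110. 104.]
-166 [172. 174. 170.]
104 [143. 148. 142.]
41 scene [-20.2  66.7] r 69.6 ang 106.9 [88. 42.] rect -75.0
41 scene [82.5 11.7] r 83.3 ang 8.1 [19. 62.] rect -77.0
41 scene [89.2 -4.6] r 89.3 ang -2.9 [17. 50.] rect -78.3
41 scene [ 44.9 -51.4] r 68.2 ang -48.9 [ 95. 113.] rect -65.1
38 side [ 91.5 -11.5] r 92.2 ang -7.2 [31. 43.] rect -90.0
14 [175. 176. 173.]
-76 [111. 111. 104.]
-166 [173. 174. 170.]
104 [164. 171. 166.]
38 scene [-16.2  59.8] r 61.9 ang 105.2 [65. 18.] rect -79.4
38 scene [88.1 -6.3] r 88.3 ang -4.1 [35. 54.] rect -84.0
41.0167 [ 310.0664631  -412.82240453  321.00911717]
```

```bash
python3 - <<'E'
from h import *
f=cam("side"); a=cv2.resize(f["color"][200:320,240:400,::-1],(480,360),interpolation=cv2.INTER_CUBIC); b=cv2.imread("pics/comp.png")[:360,:480]
d=cv2.GaussianBlur(cv2.absdiff(a,b),(0,0),2).max(2)
print("light patch diff",d[115:185,255:365].max(),"ref empty patch",d[160:210,105:205].max(),"dark",d[185:270,220:295].max())
E
```

```text
light patch diff 46 ref empty patch 5 dark 6
```

```bash
python3 - <<'E'
from h import *
f=cam("side"); a=cv2.resize(f["color"][200:320,240:400,::-1],(480,360),interpolation=cv2.INTER_CUBIC); b=cv2.imread("pics/comp.png")[:360,:480]
d=cv2.GaussianBlur(cv2.absdiff(a,b),(0,0),2).max(2)
for y in range(115,190,8): print(y,[int(d[y:y+8,x:x+8].max()) for x in range(240,372,8)])
E
```

```text
115 [144, 137, 22, 3, 3, 3, 3, 2, 4, 3, 2, 3, 3, 3, 2, 3, 3]
123 [92, 29, 10, 4, 3, 4, 4, 4, 4, 7, 12, 10, 9, 5, 3, 2, 3]
131 [77, 4, 4, 5, 7, 11, 21, 17, 24, 16, 22, 23, 22, 3, 3, 3, 3]
139 [35, 3, 3, 18, 25, 18, 25, 38, 39, 40, 41, 32, 29, 10, 4, 3, 4]
147 [24, 3, 2, 27, 38, 30, 33, 39, 40, 39, 39, 28, 26, 28, 19, 16, 19]
155 [17, 3, 4, 26, 46, 29, 29, 26, 26, 43, 42, 43, 41, 38, 30, 22, 26]
163 [4, 4, 3, 5, 34, 43, 44, 40, 32, 44, 42, 34, 31, 32, 29, 38, 43]
171 [5, 4, 4, 4, 16, 32, 29, 18, 27, 26, 25, 31, 22, 27, 25, 50, 54]
179 [4, 3, 3, 4, 4, 3, 3, 4, 31, 46, 36, 39, 40, 44, 42, 32, 33]
187 [4, 2, 3, 3, 4, 4, 3, 4, 24, 49, 44, 34, 33, 19, 12, 4, 4]
```

The light coupon has been knocked off its outline since the turn, towards about (677,-112). I'll go above it, measure and replace it.

Emit:
play_rows(
  dp=[
    [0.89, -0.42, 0],
    [1.78, -0.84, 0],
    [2.67, -1.26, 0],
    [3.56, -1.68, 0],
    [4.45, -2.1, 0],
  ],
  rot=[
    [0, 0, 0],
    [0, 0, 0],
    [0, 0, 0],
    [0, 0, 0],
    [0, 0, 0],
  ],
)

```text
clock: 41.53
eef_pos: [463.5, -287.6, 321.1]
tcp_rot: [3.141, -0.0, 0.242]
contact_force: [-0.1, -0.9, -1.1]
opening: 0.603
grasp_force: 0.0
```

Emit:
play_rows(
  dp=[
    [0.89, -0.42, 0],
    [1.78, -0.84, 0],
    [2.67, -1.26, 0],
    [3.56, -1.68, 0],
    [4.45, -2.1, 0],
  ],
  rot=[
    [0, 0, 0],
    [0, 0, 0],
    [0, 0, 0],
    [0, 0, 0],
    [0, 0, 0],
  ],
)

```text
clock: 41.95
eef_pos: [616.3, -163.0, 320.9]
tcp_rot: [3.141, -0.0, 0.243]
contact_force: [1.0, -1.0, 0.6]
opening: 0.6
grasp_force: 0.0
```

Emit:
play_rows(
  dp=[
    [0.9, -0.43, 0.5],
    [1.8, -0.85, 1.0],
    [1.8, -0.85, 1.8],
    [1.8, -0.85, 2.6],
    [1.8, -0.85, 3.4],
  ],
  rot=[
    [0, 0, -1.1],
    [0, 0, -2.2],
    [0, 0, -3.3],
    [0, 0, -4.4],
    [0, 0, -5.5],
  ],
)

```text
clock: 42.37
eef_pos: [677.2, -113.2, 183.2]
tcp_rot: [3.141, -0.0, 0.826]
contact_force: [1.0, -1.0, -0.4]
opening: 0.6
grasp_force: 0.0
```

Emit:
play_rows(
  dp=[
    [0, 0, 0],
    [0, 0, 0],
    [0, 0, 0],
    [0, 0, 0],
    [0, 0, 0],
  ],
  rot=[
    [0, 0, -1.1],
    [0, 0, -2.2],
    [0, 0, -3.3],
    [0, 0, -4.4],
    [0, 0, -5.5],
  ],
)

```text
clock: 42.78
eef_pos: [676.7, -114.3, 184.6]
tcp_rot: [-3.141, 0.0, 1.4]
contact_force: [-0.1, -0.0, 0.4]
opening: 0.606
grasp_force: 0.0
```

Emit:
play_rows(
  dp=[
    [0, 0, 0],
    [0, 0, 0],
    [0, 0, 0],
    [0, 0, 0],
    [0, 0, 0],
  ],
  rot=[
    [0, 0, -1.1],
    [0, 0, -1.7],
    [0, 0, -1.7],
    [0, 0, -1.7],
    [0, 0, -1.7],
  ],
)

```text
clock: 43.2
eef_pos: [676.7, -114.4, 184.9]
tcp_rot: [-3.142, 0.0, 1.57]
contact_force: [-1.4, -0.1, 0.6]
opening: 0.601
grasp_force: 0.0
```

```bash
python3 - <<'E'
from h import *
to(677,-112,180,90)
g=cam("wrist"); cv2.imwrite("pics/w10.png",g["color"][:,:,::-1])
c=np.array([586.5,-104.5]); N=140
# coarse colour maps of the plane z=38, 5 mm cells, rows = y descending
xs=np.arange(-10,140,6);ys=np.arange(60,-81,-6)
X=np.array([[c[0]+x,c[1]+y,38] for y in ys for x in xs]); p=w2p(g,X).astype(np.float32).reshape(len(ys),len(xs),2)
im=cv2.remap(cv2.GaussianBlur(g["color"],(0,0),1.5),p[...,0],p[...,1],cv2.INTER_LINEAR).astype(int)
print("    ",*["%4d"%x for x in xs])
for y,rw in zip(ys,im): print("%4d"%y,*["%3d%s"%(q.mean(),"*" if q[2]-q[1]<6 else " ") for q in rw])
print(im[10,:,:].tolist())
E
```

```text
clk 43.20 pos [ 676.7 -114.4  184.9] yaw 90.0 q1 -0.17 q6 -0.17
dp [0.059 0.007 0.122] rotz -0.01 F [-1.4 -0.1  0.6] open 0.601 gf 0.0
      -10   -4    2    8   14   20   26   32   38   44   50   56   62   68   74   80   86   92   98  104  110  116  122  128  134
  60  96*  82* 159  170  173  173  174  175  174  175  175  175  178  180  179  177  176  141   85   84   81   82   83   83   83 
  54  95*  89* 161  158  172  172  173  175  178  180  179  178  177  177  178  179  179  179  103   84   83*  93*  82   82   82 
  48 107*  97* 130  143  175  178  179  177  176  176  176  179  180  180  182  181  181  180  161  127* 168  173   84   82   82 
  42 127* 102*  97* 145  174  174  175  178  180  180  181  181  180  180  177  168  150  144  179  177  171  135   85   82   82 
  36 119* 102*  85* 165  178  179  179  179  179  178  177  168  151  150  167  176  178  163  178  145   83   82   83   82   82 
  30 113* 137  164  177  176  177  177  168  152  148  165  177  179  179  180  181  181  177  171  172   83   82   82   82*  82 
  24 169  137  124  148  176  178  178  155  178  178  
[... 1998 characters left out ...]
*  81   87* 106*  97* 124*
 -72 177  177  121  102* 136* 108*  96* 146  153  181  183  183  184  184  182  146  123  174  172   99*  84   87*  98*  95* 106*
 -78 176  176  141  100* 123* 109*  94* 106  154  181  182  181  181  182  149   85   83  106  140   85   84   84   87*  93* 105*
[[119, 119, 120], [116, 117, 117], [116, 116, 117], [107, 108, 109], [83, 87, 88], [68, 70, 71], [168, 167, 179], [174, 172, 186], [154, 154, 165], [178, 176, 190], [177, 176, 189], [169, 168, 181], [155, 154, 160], [165, 164, 168], [169, 168, 172], [169, 168, 173], [168, 167, 172], [168, 167, 172], [166, 165, 169], [163, 161, 165], [155, 152, 154], [161, 159, 162], [106, 108, 113], [77, 81, 87], [77, 81, 87]]
```

```bash
cat > lc.py <<'E'
from h import *
def light(g,c,ctr,z=38,half=60):
    N=2*half*2; ys,xs=np.mgrid[0:N,0:N]/2.0
    X=np.c_[c[0]+ctr[0]-half+xs.ravel(),c[1]+ctr[1]+half-ys.ravel(),np.full(N*N,z)]
    p=w2p(g,X).astype(np.float32).reshape(N,N,2); im=cv2.remap(cv2.GaussianBlur(g["color"],(0,0),1),p[...,0],p[...,1],cv2.INTER_LINEAR).astype(int)
    m=((im[...,2]-im[...,1]<8)&(im.mean(2)>135)&(im.mean(2)<195)).astype(np.uint8)
    m=cv2.morphologyEx(cv2.morphologyEx(m,cv2.MORPH_CLOSE,np.ones((5,5))),cv2.MORPH_OPEN,np.ones((15,15)))
    k,l,st,ce=cv2.connectedComponentsWithStats(m)
    for i in range(1,k):
        if st[i,4]>1500:
            (u,v),s,a=cv2.minAreaRect(np.argwhere(l==i)[:,::-1].astype(np.float32)/2); o=np.array([ctr[0]-half+u,ctr[1]+half-v])
            print("light offset",o.round(1),"world",(c+o).round(1),np.round(s,1),"rect",round(-a,1),"area mm2",st[i,4]/4)
E
python3 - <<'E'
from lc import *
light(cam("wrist"),np.array([586.5,-104.5]),(94,-7))
to(680,-112,60,14)
E
```

```text
light offset [92.1 -6.8] world [ 678.6 -111.3] [32.9 59.6] rect -79.3 area mm2 1794.25
clk 43.30 pos [ 676.7 -114.4  184.9] yaw 90.0 q1 -0.17 q6 -0.17
dp [0.059 0.083 3.122] rotz 12.67 F [0.  0.3 1.1] open 0.600 gf 0.0
```

Emit:
play_rows(
  dp=[
    [0.04, 0.04, 0],
    [0.06, 0.04, 0],
    [0.06, 0.04, 0],
    [0.06, 0.04, 0],
    [0.06, 0.04, 0],
  ],
  rot=[
    [0, 0, 1.1],
    [0, 0, 2.2],
    [0, 0, 3.3],
    [0, 0, 4.4],
    [0, 0, 5.5],
  ],
)

```text
clock: 43.72
eef_pos: [678.3, -112.0, 184.9]
tcp_rot: [3.142, -0.0, 0.99]
contact_force: [0.6, 0.4, -0.0]
opening: 0.603
grasp_force: 0.0
```

Emit:
play_rows(
  dp=[
    [0, 0, 0],
    [0, 0, 0],
    [0, 0, 0],
    [0, 0, 0],
    [0, 0, 0],
  ],
  rot=[
    [0, 0, 1.1],
    [0, 0, 2.2],
    [0, 0, 3.3],
    [0, 0, 4.4],
    [0, 0, 5.5],
  ],
)

```text
clock: 44.13
eef_pos: [678.3, -112.0, 184.9]
tcp_rot: [-3.142, -0.0, 0.414]
contact_force: [0.3, -1.1, 0.5]
opening: 0.601
grasp_force: 0.0
```

Emit:
play_rows(
  dp=[
    [0, 0, 0.4],
    [0, 0, 1.0],
    [0, 0, 1.6],
    [0, 0, 2.2],
    [0, 0, 2.3],
  ],
  rot=[
    [0, 0, 1.1],
    [0, 0, 2.17],
    [0, 0, 2.17],
    [0, 0, 2.17],
    [0, 0, 2.17],
  ],
)

```text
clock: 44.55
eef_pos: [675.6, -111.6, 88.7]
tcp_rot: [-3.139, 0.006, 0.192]
contact_force: [-1.0, -0.3, 0.2]
opening: 0.598
grasp_force: 0.0
```

Emit:
play_rows(
  dp=[
    [0, 0, 0],
    [0, 0, 0],
    [0, 0, 0],
  ],
  rot=[
    [0, 0, 0],
    [0, 0, 0],
    [0, 0, 0],
  ],
)

```text
clock: 44.8
eef_pos: [679.4, -112.2, 94.7]
tcp_rot: [3.141, -0.002, 0.193]
contact_force: [0.3, 0.0, 0.1]
opening: 0.601
grasp_force: 0.0
```

```bash
python3 - <<'E'
from lc import *
light(cam("wrist"),np.array([586.5,-104.5]),(92,-7))
to(678.6,-111.3,34.8,11)
E
```

```text
light offset [93.1 -7.5] world [ 679.6 -112. ] [31.3 60.4] rect -78.1 area mm2 1775.5
clk 44.85 pos [ 679.5 -112.2   94.8] yaw 11.1 q1 -0.17 q6 1.21
dp [-0.021 -0.028  1.5  ] rotz 0.01 F [0.6 0.  0.3] open 0.606 gf 0.0
```

Emit:
play_rows(
  dp=[
    [0, 0, 0.4],
    [0, 0, 0.8],
    [0, 0, 1.1],
    [0, 0, 1.3],
    [0, 0, 1.4],
  ],
  rot=[
    [0, 0, 0.1],
    [0, 0, -0.1],
    [0, 0, -0.1],
    [0, 0, -0.1],
    [0, 0, -0.1],
  ],
)

```text
clock: 45.27
eef_pos: [678.0, -112.0, 36.2]
tcp_rot: [-3.141, 0.001, 0.203]
contact_force: [-0.7, -0.2, 0.8]
opening: 0.6
grasp_force: 0.0
```

Emit:
play_rows(
  dp=[
    [0, 0, 0],
    [0, 0, 0],
    [0, 0, 0],
  ],
  rot=[
    [0, 0, 0],
    [0, 0, 0],
    [0, 0, 0],
  ],
)

```text
clock: 45.52
eef_pos: [678.9, -112.2, 37.7]
tcp_rot: [3.141, -0.001, 0.204]
contact_force: [-0.1, 0.1, 0.0]
opening: 0.601
grasp_force: 0.0
```

Emit:
play_rows(
  dp=[
    [0, 0, 0.02],
    [0, 0, 0.04],
    [0, 0, 0.055],
  ],
  rot=[
    [0, 0, 0],
    [0, 0, 0],
    [0, 0, 0],
  ],
)

```text
clock: 45.77
eef_pos: [678.5, -112.0, 35.0]
tcp_rot: [3.141, -0.0, 0.204]
contact_force: [-0.3, 0.1, 0.0]
opening: 0.603
grasp_force: 0.0
```

Emit:
play_rows(
  dp=[
    [0, 0, 0],
    [0, 0, 0],
    [0, 0, 0],
    [0, 0, 0],
    [0, 0, 0],
  ],
  rot=[
    [0, 0, 0],
    [0, 0, 0],
    [0, 0, 0],
    [0, 0, 0],
    [0, 0, 0],
  ],
  fingers=0.0,
  grip_force=50,
)

```text
clock: 46.18
eef_pos: [678.4, -112.0, 35.1]
tcp_rot: [3.142, -0.0, 0.204]
contact_force: [-1.5, -0.1, 6.4]
opening: 0.325
grasp_force: 49.2
```

Emit:
play_rows(
  dp=[
    [0, 0, 0],
    [0, 0, -0.15],
    [0, 0, -0.4],
    [0, 0, -0.6],
    [0, 0, -0.6],
  ],
  rot=[
    [0, 0, 0],
    [0, 0, 0],
    [0, 0, 0],
    [0, 0, 0],
    [0, 0, 0],
  ],
)

```text
clock: 46.6
eef_pos: [679.7, -112.2, 61.1]
tcp_rot: [3.14, -0.003, 0.204]
contact_force: [0.0, -0.5, -0.3]
opening: 0.318
grasp_force: 49.2
```

Emit:
play_rows(
  dp=[
    [-0.14, -0.2, 0],
    [-0.27, -0.4, 0],
    [-0.4, -0.6, 0],
    [-0.535, -0.73, 0],
    [-0.535, -0.73, 0],
  ],
  rot=[
    [0, 0, -0.1],
    [0, 0, -0.2],
    [0, 0, -0.3],
    [0, 0, -0.4],
    [0, 0, -0.4],
  ],
)

```text
clock: 47.02
eef_pos: [649.2, -86.3, 58.1]
tcp_rot: [-3.141, 0.002, 0.248]
contact_force: [-0.6, -0.3, -1.6]
opening: 0.321
grasp_force: 49.2
```

Emit:
play_rows(
  dp=[
    [0, 0, 0.15],
    [0, 0, 0.3],
    [0, 0, 0.42],
    [0, 0, 0.5],
    [0, 0, 0.55],
  ],
  rot=[
    [0, 0, 0],
    [0, 0, 0],
    [0, 0, 0],
    [0, 0, 0],
    [0, 0, 0],
  ],
)

```text
clock: 47.43
eef_pos: [651.1, -87.9, 35.6]
tcp_rot: [-3.141, 0.001, 0.245]
contact_force: [-0.4, 0.4, -0.5]
opening: 0.319
grasp_force: 49.3
```

```bash
python3 - <<'E'
from lc import *
light(cam("wrist"),np.array([586.5,-104.5]),(66,17),z=41)
to(652.2,-88,34.9,14.1)
E
```

```text
light offset [68.  16.4] world [654.5 -88.1] [30.2 60.3] rect -76.0 area mm2 1562.5
clk 47.48 pos [651.  -87.9  35.6] yaw 14.1 q1 -0.14 q6 1.19
dp [0.027 0.01  0.016] rotz -0.01 F [ 0.5  0.3 -0.1] open 0.322 gf 49.2
```

Emit:
play_rows(
  dp=[
    [-0.02, 0, 0.02],
    [-0.02, 0, 0.03],
    [-0.02, 0, 0.04],
    [-0.02, 0, 0.04],
  ],
  rot=[
    [0, 0, 0],
    [0, 0, 0],
    [0, 0, 0],
    [0, 0, 0],
  ],
)

```text
clock: 47.82
eef_pos: [650.8, -88.0, 35.3]
tcp_rot: [3.141, -0.0, 0.246]
contact_force: [-0.5, -0.2, -0.6]
opening: 0.319
grasp_force: 49.2
```

Emit:
play_rows(
  dp=[
    [0, 0, 0],
    [0, 0, 0],
    [0, 0, 0],
    [0, 0, 0],
    [0, 0, -0.1],
  ],
  rot=[
    [0, 0, 0],
    [0, 0, 0],
    [0, 0, 0],
    [0, 0, 0],
    [0, 0, 0],
  ],
  fingers=0.6,
)

```text
clock: 48.23
eef_pos: [650.1, -87.8, 38.6]
tcp_rot: [-3.141, 0.001, 0.246]
contact_force: [0.2, -0.3, -0.8]
opening: 0.597
grasp_force: 0.0
```

Emit:
play_rows(
  dp=[
    [0, 0, -0.5],
    [0, 0, -1.2],
    [0, 0, -2.0],
    [0, 0, -2.8],
    [0, 0, -3.4],
  ],
  rot=[
    [0, 0, 0],
    [0, 0, 0],
    [0, 0, 0],
    [0, 0, 0],
    [0, 0, 0],
  ],
)

```text
clock: 48.65
eef_pos: [651.3, -88.0, 178.2]
tcp_rot: [3.141, -0.002, 0.246]
contact_force: [1.2, 0.1, 0.2]
opening: 0.6
grasp_force: 0.0
```

Emit:
play_rows(
  dp=[
    [-0.8, 0, 0],
    [-1.6, 0, 0],
    [-2.4, 0, -0.3],
    [-3.2, 0, -0.6],
    [-4.0, 0, -1.0],
  ],
  rot=[
    [0, 0, 0],
    [0, 0, 0],
    [0, 0, 0],
    [0, 0, 0],
    [0, 0, 0],
  ],
)

```text
clock: 49.07
eef_pos: [493.3, -126.8, 215.0]
tcp_rot: [-3.141, 0.001, 0.246]
contact_force: [0.2, -0.8, 1.0]
opening: 0.599
grasp_force: 0.0
```

Emit:
play_rows(
  dp=[
    [0, 0, 0],
    [0, 0, 0],
    [0, 0, 0],
    [0, 0, 0],
    [0, 0, 0],
  ],
  rot=[
    [0, 0, 0],
    [0, 0, 0],
    [0, 0, 0],
    [0, 0, 0],
    [0, 0, 0],
  ],
)

```text
clock: 49.48
eef_pos: [496.1, -126.6, 214.5]
tcp_rot: [-3.141, 0.0, 0.246]
contact_force: [-0.4, -0.5, 0.3]
opening: 0.604
grasp_force: 0.0
```

```bash
python3 - <<'E'
from lc import *
c=np.array([586.5,-104.5]); g=cam("wrist"); to(586,-104,180)
light(g,c,(66,17))
handle(g,(513.3,-242.5),rad=25)
u,v=w2p(g,[[*c,86]])[0].astype(int); im=cv2.cvtColor(g["color"],cv2.COLOR_RGB2GRAY); print(u,v)
m=np.zeros_like(im); sl=(slice(max(v-60,0),v+60),slice(u-60,u+60)); m[sl]=(im[sl]>200)*255
n,l,st,ce=cv2.connectedComponentsWithStats(m)
for i in range(1,n):
    if st[i,4]>300: print("bar",cv2.minAreaRect(p2w(g,np.argwhere(l==i)[:,::-1],86)[:,:2].astype(np.float32)))
N=280;ys,xs=np.mgrid[0:N,0:N]; X=np.c_[c[0]-140+xs.ravel(),c[1]+140-ys.ravel(),np.full(N*N,41)]
p=w2p(g,X).astype(np.float32).reshape(N,N,2); im=cv2.remap(im,p[...,0],p[...,1],cv2.INTER_LINEAR)
R=np.hypot(xs-140,ys-140); m=((im<135)&(im>0)&(R>30)&(R<113)).astype(np.uint8); m=cv2.morphologyEx(m,cv2.MORPH_OPEN,np.ones((13,13),np.uint8))
k,l,st,ce=cv2.connectedComponentsWithStats(m)
for i in range(1,k):
    if st[i,4]>500:
      rr=cv2.minAreaRect(np.argwhere(l==i)[:,::-1].astype(np.float32)); e=np.array([rr[0][0]-140,140-rr[0][1]]); print("dark r %.1f ang %.1f"%(np.hypot(*e),np.degrees(np.arctan2(e[1],e[0]))),np.round(rr[1],0),"rect",round(-rr[2],1))
E
```

```text
clk 49.53 pos [ 496.  -126.5  214.4] yaw 14.1 q1 -0.25 q6 1.07
dp [2.321 0.003 0.859] rotz None F [-0.4  0.1 -0.1] open 0.600 gf 0.0
light offset [43.4  9.7] world [629.9 -94.8] [30.1 17.9] rect -76.0 area mm2 507.75
[441 188  15  15 167] [[ 512.4 -242.    79. ]]
316 65
bar ((586.1983642578125, -105.44282531738281), (14.434208869934082, 50.46310806274414), 59.76669692993164)
```

Emit:
play_rows(
  dp=[
    [-0.7, -0.4, -0.3],
    [-1.4, -0.8, -0.6],
    [-2.0, -1.2, -0.9],
    [-2.0, -1.2, -0.9],
    [-2.0, -1.2, -0.9],
  ],
  rot=[
    [0, 0, 0],
    [0, 0, 0],
    [0, 0, 0],
    [0, 0, 0],
    [0, 0, 0],
  ],
)

```text
clock: 49.95
eef_pos: [406.1, -99.4, 251.5]
tcp_rot: [3.141, -0.001, 0.246]
contact_force: [0.9, -0.6, 0.1]
opening: 0.598
grasp_force: 0.0
```

Emit:
play_rows(
  dp=[
    [0, 0, 0],
    [0, 0, 0],
    [0, 0, 0],
    [0, 0, 0],
    [0, 0, 0],
  ],
  rot=[
    [0, -1, 0],
    [0, -2, 0],
    [0, -3, 0],
    [0, -3, 0],
    [0, -3, 0],
  ],
)

```text
clock: 50.37
eef_pos: [407.6, -99.4, 249.4]
tcp_rot: [-3.14, 0.315, 0.248]
contact_force: [0.5, -0.0, -0.6]
opening: 0.6
grasp_force: 0.0
```

```bash
python3 - <<'E'
from lc import *
c=np.array([586.5,-104.5]); to(586,-104,180); g=cam("wrist"); print(w2p(g,[[*c,32],[570,-38,41]]))
B=cv2.GaussianBlur(g["color"],(0,0),1)
for a in (14.3,104.3,-75.7):
    q=np.radians(a); e=np.array([np.cos(q),np.sin(q)]); n=np.array([-e[1],e[0]])
    rs=np.arange(20,125,5)
    print("station",a,"  r:",*rs)
    for t in range(-24,25,6):
        X=np.array([[*(c+r*e+t*n),41] for r in rs]); p=w2p(g,X).astype(np.float32)
        v=cv2.remap(B,p[None,:,0],p[None,:,1],cv2.INTER_LINEAR)[0].astype(int); print("%4d"%t,*["%3d%s"%(k.mean(),"*" if k[2]-k[1]<8 else " ") for k in v])
E
```

```text
clk 50.37 pos [407.6 -99.4 249.4] yaw 14.2 q1 -0.15 q6 1.22
dp [4.621 1.206 0.318] rotz None F [ 0.5 -0.  -0.6] open 0.600 gf 0.0
[[ 387.23344596 -151.04728633]
 [ 285.74132805 -154.45098711]]
station 14.3   r: 20 25 30 35 40 45 50 55 60 65 70 75 80 85 90 95 100 105 110 115 120
 -24   0*   0*   0*   0*   0*   0*   0*   0*   0*   0*   0*   0*   0*   0*   0*   0*   0*   0*   0*   0*   0*
 -18   0*   0*   0*   0*   0*   0*   0*   0*   0*   0*   0*   0*   0*   0*   0*   0*   0*   0*   0*   0*   0*
 -12   0*   0*   0*   0*   0*   0*   0*   0*   0*   0*   0*   0*   0*   0*   0*   0*   0*   0*   0*   0*   0*
  -6   0*   0*   0*   0*   0*   0*   0*   0*   0*   0*   0*   0*   0*   0*   0*   0*   0*   0*   0*   0*   0*
   0   0*   0*   0*   0*   0*   0*   0*   0*   0*   0*   0*   0*   0*   0*   0*   0*   0*   0*   0*   0*   0*
   6   0*   0*   0*   0*   0*   0*   0*   0*   0*   0*   0*   0*   0*   0*   0*   0*   0*   0*   0*   0*   0*
  12   0*   0*   0*   0*   0*   0*   0*   0*   0*   0*   0*   0*   0*   0*   0*   0*   0*   0*   0*   0*   0*
  18   0*   0*   0*   0*   0*   0*   0*   0*   0*  
[... 1622 characters left out ...]
   0*   0*   0*   0*   0*   0*   0*   0*
  -6   0*   0*   0*   0*   0*   0*   0*   0*   0*   0*   0*   0*   0*   0*   0*   0*   0*   0*   0*   0*   0*
   0   0*   0*   0*   0*   0*   0*   0*   0*   0*   0*   0*   0*   0*   0*   0*   0*   0*   0*   0*   0*   0*
   6   0*   0*   0*   0*   0*   0*   0*   0*   0*   0*   0*   0*   0*   0*   0*   0*   0*   0*   0*   0*   0*
  12   0*   0*   0*   0*   0*   0*   0*   0*   0*   0*   0*   0*   0*   0*   0*   0*   0*   0*   0*   0*   0*
  18   0*   0*   0*   0*   0*   0*   0*   0*   0*   0*   0*   0*   0*   0*   0*   0*   0*   0*   0*   0*   0*
  24   0*   0*   0*   0*   0*   0*   0*   0*   0*   0*   0*   0*   0*   0*   0*   0*   0*   0*   0*   0*   0*
```

Tilted the wrong way; reversing the tilt.

Emit:
play_rows(
  dp=[
    [0, 0, 0],
    [0, 0, 0],
    [0, 0, 0],
    [0, 0, 0],
    [0, 0, 0],
  ],
  rot=[
    [0, 1, 0],
    [0, 2, 0],
    [0, 3, 0],
    [0, 4, 0],
    [0, 5, 0],
  ],
)

```text
clock: 50.83
eef_pos: [406.2, -100.3, 252.1]
tcp_rot: [3.138, -0.218, 0.245]
contact_force: [-0.2, -0.7, -0.3]
opening: 0.6
grasp_force: 0.0
```

Emit:
play_rows(
  dp=[
    [0, 0, 0],
    [0, 0, 0],
    [0, 0, 0],
    [0, 0, 0],
    [0, 0, 0],
  ],
  rot=[
    [0, 0.8, 0],
    [0, 1.2, 0],
    [0, 1.2, 0],
    [0, 1.2, 0],
    [0, 1.2, 0],
  ],
)

```text
clock: 51.25
eef_pos: [406.5, -100.2, 251.7]
tcp_rot: [3.14, -0.335, 0.245]
contact_force: [0.3, 0.5, -0.2]
opening: 0.6
grasp_force: 0.0
```

```bash
python3 - <<'E'
from lc import *
c=np.array([586.5,-104.5]); to(586,-104,180); g=cam("wrist"); print(w2p(g,[[*c,32],[570,-38,41]]))
B=cv2.GaussianBlur(g["color"],(0,0),1)
for a in (14.3,104.3,-75.7):
    q=np.radians(a); e=np.array([np.cos(q),np.sin(q)]); n=np.array([-e[1],e[0]])
    rs=np.arange(20,125,5)
    print("station",a,"  r:",*rs)
    for t in range(-24,25,6):
        X=np.array([[*(c+r*e+t*n),38 if a==14.3 else 41] for r in rs]); p=w2p(g,X).astype(np.float32)
        v=cv2.remap(B,p[None,:,0],p[None,:,1],cv2.INTER_LINEAR)[0].astype(int); print("%4d"%t,*["%3d%s"%(k.mean(),"*" if k[2]-k[1]<8 else " ") for k in v])
E
```

```text
clk 51.25 pos [ 406.5 -100.2  251.7] yaw 14.1 q1 -0.41 q6 0.76
dp [3.5   1.178 3.119] rotz None F [ 0.3  0.5 -0.2] open 0.600 gf 0.0
[[357.40377926  72.99839245]
 [297.20453719  69.89031736]]
station 14.3   r: 20 25 30 35 40 45 50 55 60 65 70 75 80 85 90 95 100 105 110 115 120
 -24 152* 200  209  213  210  189  174  173  174  174  173  173   97*   0*   0*   0*   0*   0*   0*   0*   0*
 -18 204  210  213  212  208  161* 150  149  149  150  149  150   94*   0*   0*   0*   0*   0*   0*   0*   0*
 -12 212  213  213  203  168* 164* 164* 164* 165* 165* 164* 164* 112*   0*   0*   0*   0*   0*   0*   0*   0*
  -6 212  214  195  132* 164* 161* 164* 163* 163* 163* 162* 163* 117*   0*   0*   0*   0*   0*   0*   0*   0*
   0 213  191  144  119* 161* 139* 145* 146* 144* 146* 148* 146* 115*   0*   0*   0*   0*   0*   0*   0*   0*
   6 182  174  145  119* 166* 165* 164* 162* 163* 163* 162* 162* 133*   0*   0*   0*   0*   0*   0*   0*   0*
  12 164  174  143  120* 159* 160* 161* 160* 161* 162* 163* 163* 136*   0*   0*   0*   0*   0*   0*   0*   0*
  18 174  174  149  148  149  150  148  148  146  14
[... 1621 characters left out ...]
  99*  96*  93*  97* 149   87*  83*  81*
  -6  98* 163   98* 101* 106* 106* 101*  97* 100* 100* 108* 103* 105* 108* 105*  97* 102* 153   83*  80*  81*
   0 101* 162   98* 105* 123* 128* 129* 130* 126* 130* 122* 128* 117* 118* 125* 122* 104* 150   83*  79*  80*
   6 129* 166  103* 106* 108* 104* 101*  98*  94*  90*  96*  98*  96*  95*  95*  96*  97* 158  156  146* 133*
  12 123* 145* 160  138  139  137  138  138  139  137  138  140  141  142  139  135  160  168  167  172  171 
  18 185* 132* 164  177  174  172  176  174  175  173  176  174  176  179  176  177  172  122   83*  85*  89*
  24 208  193* 137* 162  173  173  177  174  175  175  176  175  177  179  177  178  168   93*  79*  79*  79*
```

All three coupons measure within about 4 mm of their outlines. The arrow is at the post, the pawl is home and the arm is clear, so I'm handing in.

```bash
python3 -c "
from rig import r
print(r.sign_off())"
```

```text
the job is handed in; nothing more can be done
None
```

The job is handed in. All three steel coupons present lie on outlines of their own within about 4 mm, the arrow points at the tall post and the pawl is home; the light coupon was knocked off its outline partway through, so I put it back. The sign-off gave no verdict.

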